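Put the beaker in the drop-door drying oven

ROBOT

A 7-joint arm with a two-finger parallel gripper is mounted at the origin on a cart in front of the work surface, level with it; the furniture and walls round the work are solid. World frame = base frame: x ahead of the robot, y to its left, z up, the work surface at z = 0. Lengths are in m, angles in rad, forces in N, time in s.
With the tool pointing down it reaches from about 0.425 to 0.95 m from the base axis. Payload 16.7 kg.
Tool frame: the origin (TCP) lies at the very end of the fingers, on their centre line; the grasp point (between the pads) lies 19 mm behind it; x points along the fingers, z is the direction in which the jaws open and shut, and the axes are right-handed (so a half turn about x gives the same grasp; the last joint's range is limited). The gripper opens to 94 mm and grips with 3 to 60 N. Pads are 16 mm wide; open, the fingers measure 119 mm over their backs; the gripper's body (75 mm by 177 mm) begins 78 mm behind the grasp point.
Start: joints at [1.052, 0.426, 0.074, 1.606, -0.034, 1.111, -0.067], TCP at [0.244, -0.629, 0.205] pointing down, gripper open.
Joint ranges: [-2.85, 2.85], [-0.5, 2.14], [-1.23, 1.37], [0.21, 2.46], [-1.02, 4.16], [0.16, 2.05], [-2.73, 2.73]. Speed limits (rad/s): [1.89, 1.89, 2.39, 2.39, 3.01, 3.01, 3.01].

INTERFACE

Orientations are given as a unit quaternion [x, y, z, w].
In Python, from rig import bot gives the robot as it stands.
- The arm moves only by the tool apply_moves, never from a script. Its arguments are lists of equal length, an entry for each row: "hand": the closure in counts, from 0 (fully open) to 255 (shut); "translation": the shift along the world's x, y, z scaled (see below), a list of three; "twist": the turn about the world's z scaled (see below). In form: {"hand": [hand, ...], "translation": [[x, y, z], ...], "twist": [twist, ...]}. A call has 1 to 20 rows; each row shifts and turns the commanded pose from where the row before left it; what a row does not reach is not made up. The controller multiplies each number of a shift by 40 mm and each number of a turn by 2 pi rad. A row lasts 1/10 s, in which the tool goes at most 50 mm and 8.59 degrees, less where a joint would pass 70% of its speed; a pose out of reach is approached as far as the arm can. A call with a number of a shift or a turn outside -1 to 1 is refused whole. A call with a gripper value outside its range is refused whole. The fingers move at their own pace and stop on an object; "grip_force" is the grip in N (left out, the last holds). Time passes only in rows, so rows that do not move let the fingers close. It gives the time, the measured TCP pose, the force and the opening at its end, in the units of the state.
- bot.sense(): the state, without advancing time (a new reading comes with each control period).
- bot.camera(name): name is "scene" or "top"; returns a dict with "pixels" (400x640x3 uint8, blue, green, red), "fx", "fy", "cx", "cy" (pixels), "rvec" (rotation vector, rad) and "tvec" (3), from world to camera coordinates, as OpenCV has them. Camera axes: x right, y down, z forward; pixel columns grow to the right and rows downward; lengths in m; the calibration is good to about 2 mm. A picture is of the moment at which its call begins. There is no depth.
- bot.sign_off(): hands the job in, once; it reports no verdict.
The state is a dict: "time": time; "joint_pos": joint angles; "qd": joint speeds; "tau": joint torques, N m; "tool_pos": TCP position; "ee_rot": TCP orientation; "wrist_force": force on the tool from outside, world axes, zero at the start; "ft_torque": the same for the moment, N m; "width": finger opening in m.
Only numpy, scipy, OpenCV 4.12 (cv2) and the standard library are available. Lean on these libraries where they do the work, as an engineer would, in place of code of your own. Each camera call takes 0.05 s, during which the arm holds its last target.

TASK

Put the small beaker into the bench drying oven: pull the oven's bottom-hinged door all the way down until it lies level, stand the beaker upright on the chamber floor, well inside and clear of the door, then push the door back up until it is fully closed. Don't tip the beaker, and leave the open carton and the small capped bottle where they stand.

Things in the scene. Friction and masses are not known exactly. Their poses are not given: they have to be found in the camera images.
- oven: White bench drying oven, fixed, 264 wide x 198 deep x 238 high (mm). Origin: on the bench under the middle of the door's hinge line; +x points into the oven, y along the hinge. Chamber floor 85 mm above the bench, 182 deep from the hinge line (x = 0), 238 wide (y +-119). The front leans back 20 degrees: ceiling (224 mm above the bench) and roof (238) begin at x = 51 mm.
- oven_hinge (a point): Middle of the door's hinge line, fixed to the oven, 85 mm above the bench. Axes as the oven's.
- drop_door (a joint): Door angle, rad: 0 = closed (leaning back 20 degrees), 1.92 = fully down, inner face level and flush with the chamber floor, as a loading shelf. Panel 260 wide, 150 mm from hinge to top edge, 14 thick; the hinge line lies in its inner face at the bottom. A stiff friction hinge holds it wherever it is left; about 5 N at the handle moves it either way. No latch.
- door_handle (a point): Middle of the door's handle: straight steel bar parallel to the hinge, 11 mm diameter, 170 mm between its two arms, 43 mm past the door's top edge and 16 mm outside its inner face, 194 mm from the hinge line. Fingers can come down from above on both sides of it with the door up or down; its height above the bench is about 272 mm (up) and 69 mm (down).
- beaker_center (a point): Centre of the loose small clear beaker, 28 mm above its underside; 45 mm diameter, 56 mm high, thin-walled, open at the top, a little white residue in it; 0.05 to 0.08 kg. z is its upright axis.
- carton: Bystander: small open cardboard carton with flaps, 91 x 108 x 67 mm, loose; origin at its underside.
- small_bottle: Bystander: capped glass bottle 56 mm diameter, 108 high, loose; origin at the centre of its underside.
Mind the look-alikes: they are no part of the job. Leave any black, orange or red look-alike of the part that bears beaker_center alone.

How it is judged:
By the outcome, as a careful person would: the job done as asked, in the order asked, and still so for the second after the job is handed in, with the robot touching nothing.
It also fails if it takes over 72 s, if anything falls off the work surface, if the arm or the gripper's body presses on something with over 40 N, if the wrist force passes 120 N, or if a joint passes its speed limit or range.

## Working session

There is one attempt and no reset: what is moved stays moved. The work goes in short steps, Python scripts to look and compute and a tool call to move; the robot and the scene stay as the last step left them, time stands still between calls to the robot, and variables do not carry over. Pictures are saved under pics/ and viewed, and the job is handed in when it is done.

Besides the shell and the picture viewer there is one more tool, called as name(argument=value, ...), one argument or row to a line, values as JSON. apply_moves: Moves the arm, as the interface text tells. Shifts and turns lie within -1 to 1; 1 stands for 40 mm of shift or 2 pi rad of turn. Its arguments: {"type":"object","properties":{"hand":{"type":"array","items":{"type":"number"}},"translation":{"type":"array","items":{"type":"array","items":{"type":"number","minimum":-1,"maximum":1}}},"twist":{"type":"array","items":{"type":"number","minimum":-1,"maximum":1}},"grip_force":{"type":"number"}},"required":["hand","translation","twist"]}

```bash
ls; mkdir -p pics; python3 - <<'E'
from rig import bot
import cv2
for n in("scene","top"):
    c=bot.camera(n); cv2.imwrite(f"pics/{n}0.png",c["pixels"]); print(n,c["fx"],c["fy"],c["cx"],c["cy"],c["rvec"],c["tvec"])
s=bot.sense(); print(s)
E
```

```text
pics
scene 371.46139154946513 371.46139154946513 315.5260608246914 206.75345374633298 [ 0.99511613 -2.40746666  1.06109067] [0.48585619 0.31690673 1.02196695]
top 444.7630876708752 444.7630876708752 316.16325682890493 205.96599023148428 [ 2.20423357 -1.77609541  0.32779998] [0.01539194 0.60245713 1.41148283]
{'time': 0.1, 'joint_pos': array([ 1.05147728,  0.42667122,  0.07384466,  1.60652397, -0.03408996,
        1.11081222, -0.06710867]), 'qd': array([ 0.00029361, -0.00129903, -0.00039199, -0.0018715 , -0.00116798,
       -0.00061815,  0.000363  ]), 'tau': array([ 5.02320036e-03, -9.37476540e+01,  3.67525801e+00, -4.55041194e+01,
       -4.87047317e-02,  1.68407976e-02,  6.58551699e-05]), 'tool_pos': array([ 0.24381111, -0.62900836,  0.20485263]), 'ee_rot': array([ 0.39976064,  0.58375312, -0.39935065,  0.58304612]), 'wrist_force': array([-0.50510341,  0.13821749,  0.09256111]), 'ft_torque': array([ 0.01488704,  0.03063558, -0.03150981]), 'width': 0.09425554789471749}
```

View pics/scene0.png

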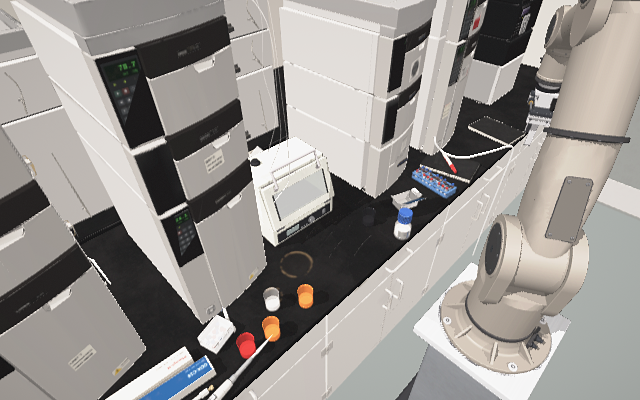

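View pics/top0.png

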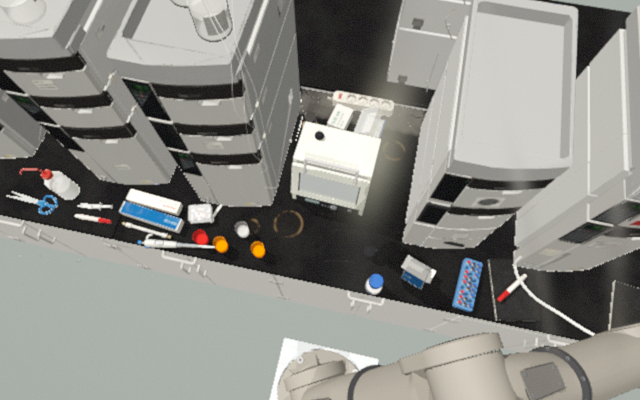

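The scene view shows the oven at about (295,195), door up, and the clear beaker at (272,299). Its look-alikes are orange at (305,296) and (271,327), red at (247,345), and possibly black at (369,215). The bottle is at (403,222) and the carton at (408,198). The top view shows the beaker at (242,229), the oven at (335,165), the bottle at (374,284) and the carton at (418,271). I'll take close crops next.

```bash
cat > h.py <<'E'
import numpy as np, cv2
def ray(c,u,v):
    R,_=cv2.Rodrigues(np.array(c["rvec"],float)); t=np.array(c["tvec"],float)
    d=R.T@np.array([(u-c["cx"])/c["fx"],(v-c["cy"])/c["fy"],1.]); return -R.T@t, d/np.linalg.norm(d)
def onz(c,u,v,z):
    o,d=ray(c,u,v); return o+d*(z-o[2])/d[2]
def tri(c1,p1,c2,p2):
    A=np.zeros((3,3));b=np.zeros(3);
    rs=[ray(c1,*p1),ray(c2,*p2)]
    for o,d in rs:
        M=np.eye(3)-np.outer(d,d);A+=M;b+=M@o
    x=np.linalg.solve(A,b); return x,[np.linalg.norm((np.eye(3)-np.outer(d,d))@(x-o)) for o,d in rs]
def proj(c,P):
    K=np.array([[c["fx"],0,c["cx"]],[0,c["fy"],c["cy"]],[0,0,1.]])
    return cv2.projectPoints(np.array(P,float).reshape(-1,1,3),np.array(c["rvec"],float),np.array(c["tvec"],float),K,None)[0].reshape(-1,2)
def crop(c,x0,y0,x1,y1,k,name):
    cv2.imwrite(name,cv2.resize(c["pixels"][y0:y1,x0:x1],None,fx=k,fy=k,interpolation=cv2.INTER_CUBIC))
E
python3 - <<'E'
from rig import bot
from h import *
import pickle
s=bot.camera("scene");t=bot.camera("top");pickle.dump((s,t),open("c0.pkl","wb"))
crop(s,230,130,430,280,4,"pics/s_oven.png")
crop(s,220,270,330,360,6,"pics/s_beak.png")
crop(t,270,80,400,220,4,"pics/t_oven.png")
crop(t,180,190,450,300,3-0.1,"pics/t_beak.png")
E
```

```text
(no output)
```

View pics/s_oven.png

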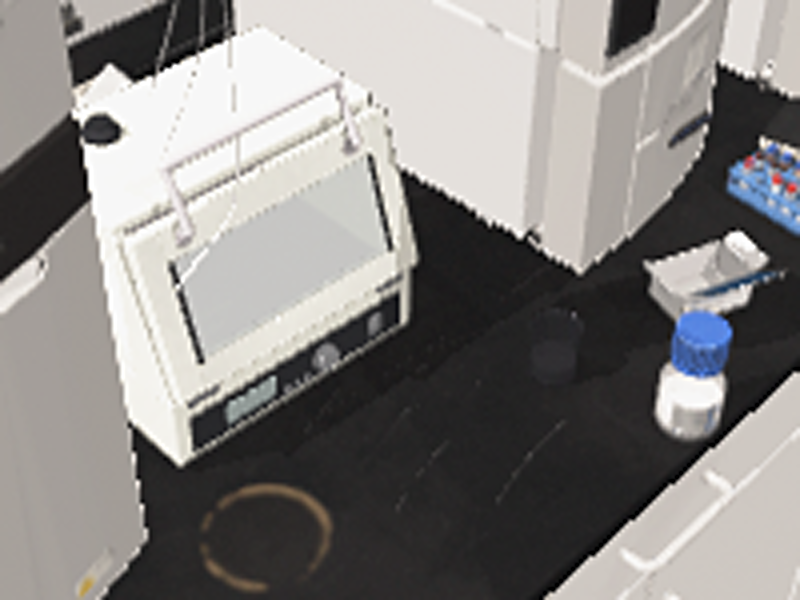

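View pics/s_beak.png

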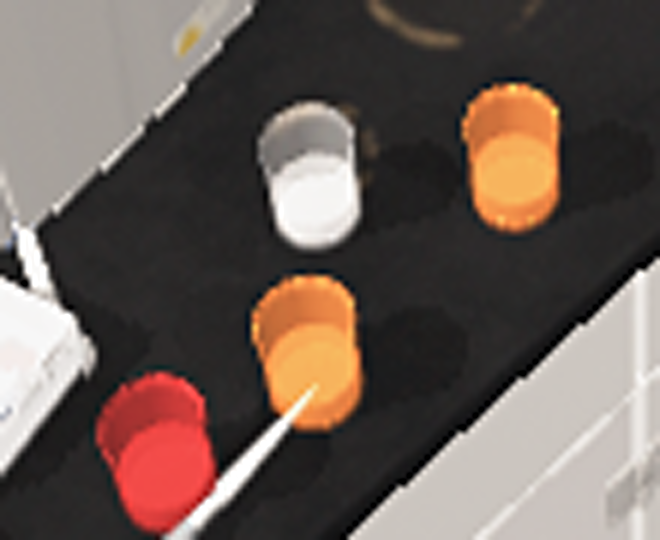

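View pics/t_oven.png

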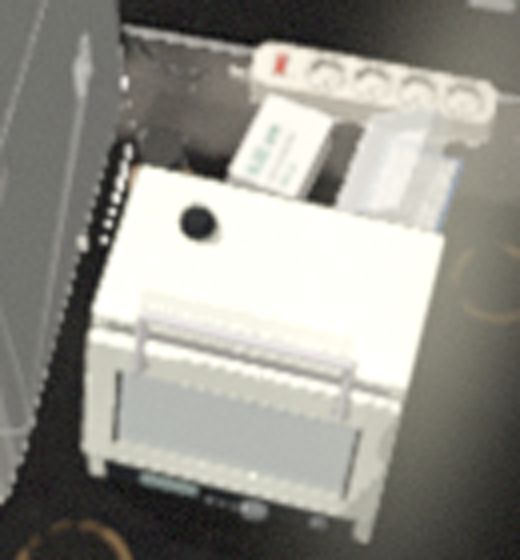

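View pics/t_beak.png

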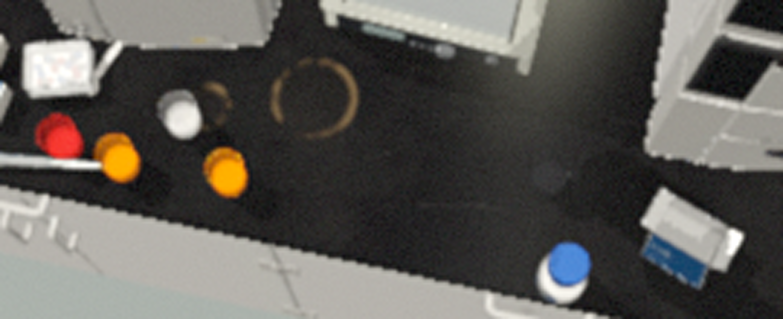

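```bash
python3 - <<'E'
from h import *
import pickle
np.set_printoptions(precision=4,suppress=True)
s,t=pickle.load(open("c0.pkl","rb"))
L=tri(s,(271.2,172),t,(305,160.5));R=tri(s,(314.5,151),t,(358,170.5));print("handle",L,R)
for n,p in dict(bL=(304.2,121.8),bR=(380.5,139.2),fL=(293,160.5),fR=(371,176)).items(): print(n,onz(t,*p,.238))
for p in ((275.8,246.2),(332,211)): print("basefront scene",onz(s,*p,0.0))
# beaker
print("beaker rim",tri(s,(220+307/6,270+128/6),t,(180+180/2.9,190+107/2.9)))
print("rim scene",onz(s,220+307/6,270+125/6,.056), "bot",onz(s,220+316/6,270+217/6,.0))
print("rim top",onz(t,180+179/2.9,190+110/2.9,.056),"bot",onz(t,180+186/2.9,190+122/2.9,0))
for n,p in dict(o1=(512,125),o2=(305,315),red=(150,415)).items(): print(n,onz(s,220+p[0]/6,270+p[1]/6,.056))
print("black",onz(s,230+555/4,130+370/4,0),"bottle cap",onz(s,230+705/4,130+335/4,.108),"carton",onz(t,180+690/2.9,190+230/2.9,0.06))
print("bench edge", onz(t,180+400/2.9,190+270/2.9,0),onz(t,180+0/2.9,190+190/2.9,0))
E
```

```text
handle (array([0.6706, 0.1975, 0.27  ]), [np.float64(0.0007999991003225607), np.float64(0.0007999991003224808)]) (array([0.6698, 0.0245, 0.2641]), [np.float64(0.003877521038282407), np.float64(0.003877521038282564)])
bL [0.8275 0.2368 0.238 ]
bR [ 0.8155 -0.0257  0.238 ]
fL [0.6774 0.2399 0.238 ]
fR [ 0.6761 -0.0178  0.238 ]
basefront scene [0.6396 0.238  0.    ]
basefront scene [ 0.6246 -0.0193  0.    ]
beaker rim (array([0.4758, 0.3855, 0.0564]), [np.float64(0.0007385348815844601), np.float64(0.0007385348815843908)])
rim scene [0.4781 0.3845 0.056 ] bot [0.4686 0.3938 0.    ]
rim top [0.4713 0.3854 0.056 ] bot [0.474  0.3864 0.    ]
o1 [0.4098 0.317  0.056 ]
o2 [0.4023 0.4483 0.056 ]
red [0.4125 0.5241 0.056 ]
black [ 0.4899 -0.0667  0.    ] bottle cap [ 0.3657 -0.0902  0.108 ] carton [ 0.4546 -0.2358  0.06  ]
bench edge [0.3493 0.0859 0.    ] [0.3414 0.5857 0.    ]
```

```bash
python3 - <<'E'
from h import *
import pickle
from scipy.optimize import least_squares
np.set_printoptions(precision=4,suppress=True)
s,t=pickle.load(open("c0.pkl","rb"))
# oven +y = left (from robot)
obs=[(t,(304.2,121.8),(.198,.132,.238)),(t,(380.5,139.2),(.198,-.132,.238)),(t,(293,160.5),(.051,.132,.238)),(t,(371,176),(.051,-.132,.238)),
(s,(271.2,172),(.051,.085,.272)),(s,(314.5,151),(.051,-.085,.272)),(t,(305,160.5),(.051,.085,.272)),(t,(358,170.5),(.051,-.085,.272))]
def W(p,q):
    c,sn=np.cos(p[2]),np.sin(p[2]); return [p[0]+c*q[0]-sn*q[1],p[1]+sn*q[0]+c*q[1],q[2]]
f=lambda p:np.concatenate([proj(c,W(p,q))[0]-np.array(u) for c,u,q in obs])
r=least_squares(f,[.62,.11,0],loss="soft_l1");print(r.x,f(r.x).reshape(-1,2))
p=r.x
print("handle",W(p,(.051,0,.272)),"hinge",W(p,(0,0,.085)))
for nm,c in (("s",s),("t",t)):
    im=c["pixels"].copy()
    P=[(0,y,.085) for y in(-.119,.119)]+[(.051,y,.238) for y in(-.132,.132)]+[(.198,y,.238) for y in(-.132,.132)]+[(.051,y,.272) for y in (-.085,0,.085)]+[(0,y,0) for y in(-.132,.132)]
    k=4; x0,y0,x1,y1=(230,130,430,280) if nm=="s" else (270,80,400,220)
    im=cv2.resize(im[y0:y1,x0:x1],None,fx=k,fy=k)
    for u in proj(c,[W(p,q) for q in P]): cv2.circle(im,tuple(int(round(v)) for v in (u-[x0,y0])*k),3,(0,0,255),-1)
    cv2.imwrite(f"pics/fit_{nm}.png",im)
a=cv2.imread("pics/fit_s.png")
E
```

```text
[ 0.6207  0.1127 -0.0329] [[-0.6792  1.0579]
 [-0.0517  0.3297]
 [-1.0131  0.1854]
 [ 0.4986  2.6188]
 [-0.2394 -1.1974]
 [-1.2608 -2.3507]
 [ 0.6581 -1.4973]
 [ 0.0147  0.2569]]
handle [np.float64(0.6716898528960895), np.float64(0.11099938886711949), 0.272] hinge [np.float64(0.6207174016496277), np.float64(0.11267545984624668), 0.085]
```

View pics/fit_s.png

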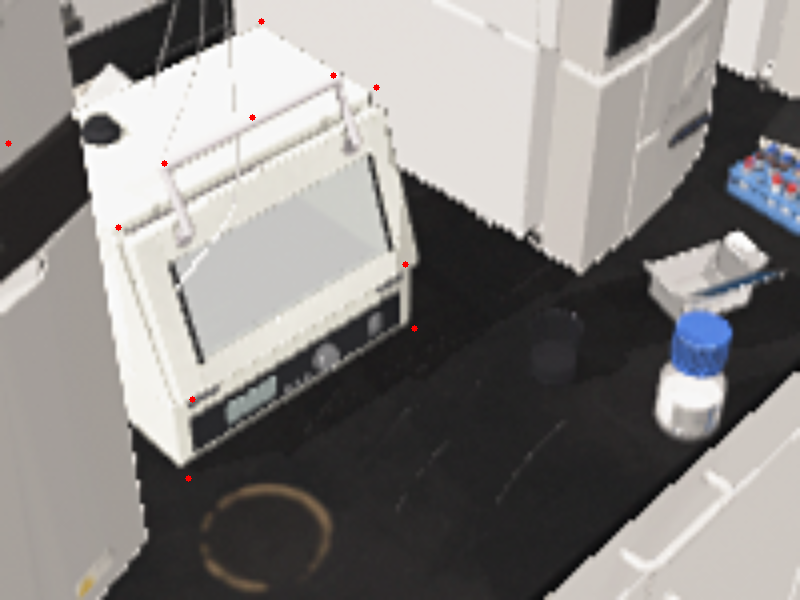

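View pics/fit_t.png

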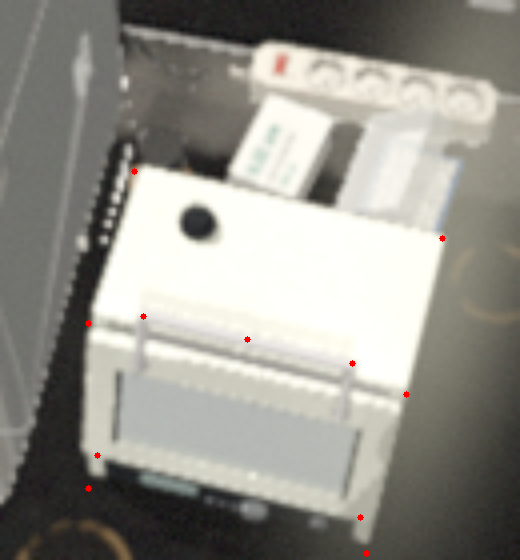

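```bash
python3 - <<'E'
from h import *
import pickle
from scipy.spatial.transform import Rotation as Ro
np.set_printoptions(precision=3,suppress=True)
s,t=pickle.load(open("c0.pkl","rb"))
print("fridgeL foot scene",[onz(s,*p,0)for p in((212,322),(223,309),(262,272))])
print("unitR foot scene",[onz(s,*p,0)for p in((375,197),(360,187),(403,168),(418,160))])
print("top: unitR",[onz(t,*p,0)for p in((405,243),(438,247),(519,212),(522,268))],"fridgeL",[onz(t,*p,0)for p in((195,203),(270,207),(275,200))])
R=Ro.from_quat([ 0.39976064,  0.58375312, -0.39935065,  0.58304612]).as_matrix();print(R, "yaw of z",np.degrees(np.arctan2(R[1,2],R[0,2])))
E
```

```text
fridgeL foot scene [array([0.55 , 0.546, 0.   ]), array([0.563, 0.5  , 0.   ]), array([0.588, 0.338, 0.   ])]
unitR foot scene [array([ 0.561, -0.191,  0.   ]), array([ 0.642, -0.198,  0.   ]), array([ 0.595, -0.42 , -0.   ]), array([ 0.583, -0.512, -0.   ])]
top: unitR [array([ 0.557, -0.188,  0.   ]), array([ 0.567, -0.305,  0.   ]), array([ 0.763, -0.58 ,  0.   ]), array([ 0.553, -0.601,  0.   ])] fridgeL [array([0.545, 0.596, 0.   ]), array([0.588, 0.319, 0.   ]), array([0.619, 0.308, 0.   ])]
[[-0.     0.932  0.361]
 [ 0.001  0.361 -0.932]
 [-1.    -0.    -0.001]] yaw of z -68.81251704263843
```

apply_moves(
  hand=[0, 0, 0, 0, 0, 0, 0, 0, 0, 0, 0, 0, 0, 0, 0],
  translation=[
    [0, 0, 0.7],
    [0, 0, 0.7],
    [0, 0, 0.7],
    [0, 0, 0.7],
    [0, 0, 0.7],
    [0, 0, 0.7],
    [0, 0, 0.7],
    [0.175, 0.715, 0],
    [0.175, 0.715, 0],
    [0.175, 0.715, 0],
    [0.175, 0.715, 0],
    [0.175, 0.715, 0],
    [0.175, 0.715, 0],
    [0.175, 0.715, 0],
    [0.175, 0.715, 0],
  ],
  twist=[0, 0, 0, 0, 0, 0, 0, 0.011, 0.011, 0.011, 0.011, 0.011, 0.011, 0.011, 0.011],
  grip_force=30,
)

```text
time: 1.7
tool_pos: [0.3, -0.3993, 0.4014]
ee_rot: [0.224, 0.671, -0.224, 0.671]
wrist_force: [1.4, -0.5, -0.0]
width: 0.0941
```

apply_moves(
  hand=[0, 0, 0, 0, 0, 0, 0, 0, 0, 0, 0, 0, 0, 0, 0],
  translation=[
    [0.33, 0.61, 0],
    [0.33, 0.61, 0],
    [0.33, 0.61, 0],
    [0.33, 0.61, 0],
    [0.33, 0.61, 0],
    [0.33, 0.61, 0],
    [0.33, 0.61, 0],
    [0.33, 0.61, 0],
    [0.33, 0.61, 0],
    [0.34, 0.67, 0],
    [0.34, 0.67, 0],
    [0.34, 0.67, 0],
    [0.34, 0.67, 0],
    [0.34, 0.67, 0],
    [0.34, 0.67, 0],
  ],
  twist=[0.0109, 0.0109, 0.0109, 0.0109, 0.0109, 0.0109, 0.0109, 0.0109, 0.0109, 0, 0, 0, 0, 0, 0],
)

```text
time: 3.2
tool_pos: [0.5009, -0.0177, 0.4015]
ee_rot: [0.01, 0.707, -0.01, 0.707]
wrist_force: [1.5, -0.4, 0.6]
width: 0.094
```

apply_moves(
  hand=[0, 0, 0, 0, 0, 0, 0, 0, 0],
  translation=[
    [0.54, 0.5, 0],
    [0.54, 0.5, 0],
    [0.54, 0.5, 0],
    [0.54, 0.5, 0],
    [0.54, 0.5, 0],
    [0.54, 0.5, 0],
    [0.54, 0.5, 0],
    [0.54, 0.5, 0],
    [0, 0, 0],
  ],
  twist=[0, 0, 0, 0, 0, 0, 0, 0, 0],
)

```text
time: 4.1
tool_pos: [0.674, 0.1443, 0.3997]
ee_rot: [0.01, 0.708, -0.009, 0.706]
wrist_force: [-0.4, -0.0, -0.2]
width: 0.094
```

```bash
python3 - <<'E'
from rig import bot
from h import *
s=bot.camera("scene");t=bot.camera("top");
a=cv2.resize(s["pixels"][60:260,200:440],None,fx=2.6,fy=2.6);cv2.imwrite("pics/s1.png",a)
a=cv2.resize(t["pixels"][60:300,230:470],None,fx=2.4,fy=2.4);cv2.imwrite("pics/t1.png",a)
E
```

```text
(no output)
```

View pics/s1.png

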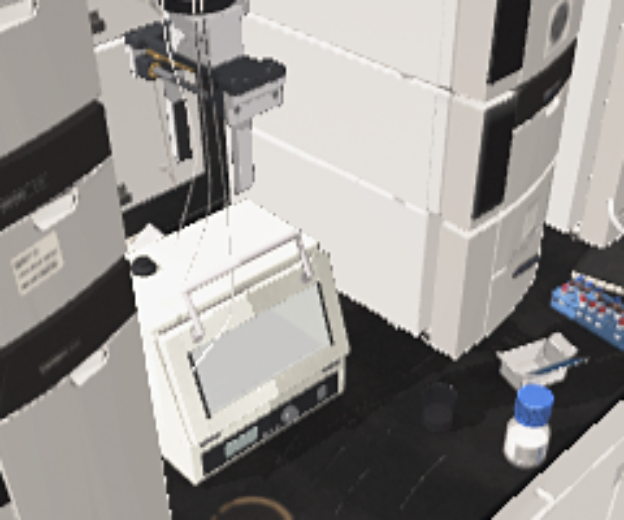

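View pics/t1.png

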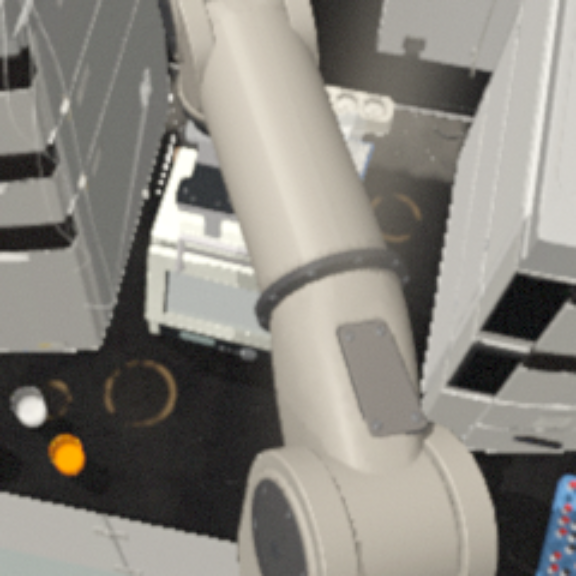

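apply_moves(
  hand=[0, 0, 0, 0, 0, 0, 0, 0, 0, 0, 0],
  translation=[
    [0, 0, -0.4],
    [0, 0, -0.4],
    [0, 0, -0.4],
    [0, 0, -0.4],
    [0, 0, -0.4],
    [0, 0, -0.4],
    [0, 0, -0.4],
    [0, 0, -0.4],
    [0, 0, -0.25],
    [0, 0, -0.2],
    [0, 0, 0],
  ],
  twist=[0, 0, 0, 0, 0, 0, 0, 0, 0, 0, 0],
)

```text
time: 5.3
tool_pos: [0.6728, 0.1398, 0.2544]
ee_rot: [0.011, 0.707, -0.011, 0.707]
wrist_force: [0.0, -0.4, -0.1]
width: 0.0937
```

```bash
python3 - <<'E'
from rig import bot
from h import *
s=bot.camera("scene")
a=cv2.resize(s["pixels"][110:230,230:390],None,fx=5,fy=5);cv2.imwrite("pics/s2.png",a)
E
```

```text
(no output)
```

View pics/s2.png

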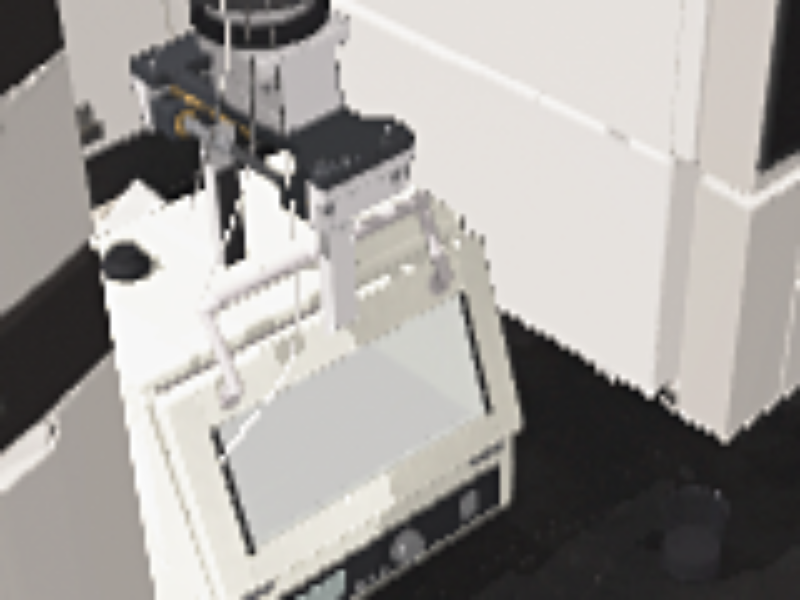

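Fingers straddle the bar, one in front (crop (335,320)) and one behind (crop (225,260)). Closing.

apply_moves(
  hand=[120, 200, 230, 230, 230, 230, 230, 230],
  translation=[
    [0, 0, 0],
    [0, 0, 0],
    [0, 0, 0],
    [0, 0, 0],
    [0, 0, 0],
    [0, 0, 0],
    [0, 0, 0],
    [0, 0, 0],
  ],
  twist=[0, 0, 0, 0, 0, 0, 0, 0],
  grip_force=30,
)

```text
time: 6.15
tool_pos: [0.6731, 0.1399, 0.2555]
ee_rot: [0.011, 0.707, -0.011, 0.707]
wrist_force: [1.0, 0.2, 0.2]
width: 0.0336
```

apply_moves(
  hand=[230, 230, 230, 230, 230],
  translation=[
    [0, 0, 0],
    [0, 0, 0],
    [0, 0, 0],
    [0, 0, 0],
    [0, 0, 0],
  ],
  twist=[0, 0, 0, 0, 0],
)

```text
time: 6.65
tool_pos: [0.673, 0.1399, 0.2554]
ee_rot: [0.011, 0.707, -0.011, 0.707]
wrist_force: [-1.2, -0.3, -0.2]
width: 0.0099
```

```bash
cat > arc.py <<'E'
import numpy as np,json,sys
a,b,n=float(sys.argv[1]),float(sys.argv[2]),int(sys.argv[3])
th=np.linspace(a,b,n+1); r=np.hypot(.051,.187); g=np.arctan2(.187,.051)+th
x,z=r*np.cos(g),r*np.sin(g); dx,dz=np.diff(x)/.04,np.diff(z)/.04
print([[round(p,2),round(-.035*p,3),round(q,2)] for p,q in zip(dx,dz)]); print(x[-1]-x[0],z[-1]-z[0])
E
python3 arc.py 0 0.96 16; python3 arc.py 0.96 1.92 16
```

```text
[[np.float64(-0.28), np.float64(0.01), np.float64(0.07)], [np.float64(-0.29), np.float64(0.01), np.float64(0.05)], [np.float64(-0.29), np.float64(0.01), np.float64(0.03)], [np.float64(-0.29), np.float64(0.01), np.float64(0.02)], [np.float64(-0.29), np.float64(0.01), np.float64(-0.0)], [np.float64(-0.29), np.float64(0.01), np.float64(-0.02)], [np.float64(-0.29), np.float64(0.01), np.float64(-0.04)], [np.float64(-0.29), np.float64(0.01), np.float64(-0.05)], [np.float64(-0.28), np.float64(0.01), np.float64(-0.07)], [np.float64(-0.28), np.float64(0.01), np.float64(-0.09)], [np.float64(-0.27), np.float64(0.01), np.float64(-0.1)], [np.float64(-0.26), np.float64(0.009), np.float64(-0.12)], [np.float64(-0.26), np.float64(0.009), np.float64(-0.14)], [np.float64(-0.25), np.float64(0.009), np.float64(-0.15)], [np.float64(-0.24), np.float64(0.008), np.float64(-0.17)], [np.float64(-0.23), np.float64(0.008), np.float64(-0.18)]]
-0.1749393039825914 -0.03797299262109971
[[np.float64(-0.22), np.float64(0.008), np.float64(-0.19)], [np.float64(-0.21), np.float64(0.007), np.float64(-0.21)], [np.float64(-0.19), np.float64(0.007), np.float64(-0.22)], [np.float64(-0.18), np.float64(0.006), np.float64(-0.23)], [np.float64(-0.17), np.float64(0.006), np.float64(-0.24)], [np.float64(-0.15), np.float64(0.005), np.float64(-0.25)], [np.float64(-0.14), np.float64(0.005), np.float64(-0.26)], [np.float64(-0.12), np.float64(0.004), np.float64(-0.26)], [np.float64(-0.1), np.float64(0.004), np.float64(-0.27)], [np.float64(-0.09), np.float64(0.003), np.float64(-0.28)], [np.float64(-0.07), np.float64(0.002), np.float64(-0.28)], [np.float64(-0.05), np.float64(0.002), np.float64(-0.29)], [np.float64(-0.04), np.float64(0.001), np.float64(-0.29)], [np.float64(-0.02), np.float64(0.001), np.float64(-0.29)], [np.float64(-0.0), np.float64(0.0), np.float64(-0.29)], [np.float64(0.02), np.float64(-0.001), np.float64(-0.29)]]
-0.06922403180526018 -0.1650870729861667
```

apply_moves(
  hand=[230, 230, 230, 230, 230, 230, 230, 230, 230, 230, 230, 230, 230, 230, 230, 230],
  translation=[
    [-0.28, 0.01, 0.07],
    [-0.29, 0.01, 0.05],
    [-0.29, 0.01, 0.03],
    [-0.29, 0.01, 0.02],
    [-0.29, 0.01, 0],
    [-0.29, 0.01, -0.02],
    [-0.29, 0.01, -0.04],
    [-0.29, 0.01, -0.05],
    [-0.28, 0.01, -0.07],
    [-0.28, 0.01, -0.09],
    [-0.27, 0.01, -0.1],
    [-0.26, 0.01, -0.12],
    [-0.26, 0.01, -0.14],
    [-0.25, 0.01, -0.15],
    [-0.24, 0.01, -0.17],
    [-0.23, 0.01, -0.18],
  ],
  twist=[0, 0, 0, 0, 0, 0, 0, 0, 0, 0, 0, 0, 0, 0, 0, 0],
)

```text
time: 8.25
tool_pos: [0.5002, 0.1459, 0.2165]
ee_rot: [0.012, 0.705, -0.011, 0.709]
wrist_force: [37.7, 5.7, -38.2]
width: 0.0098
```

apply_moves(
  hand=[230, 230, 230, 230, 230, 230, 230, 230, 230, 230, 230, 230, 230, 230, 230, 230, 230],
  translation=[
    [-0.22, 0.01, -0.19],
    [-0.21, 0.01, -0.21],
    [-0.19, 0.01, -0.22],
    [-0.18, 0.01, -0.23],
    [-0.17, 0.01, -0.24],
    [-0.15, 0, -0.25],
    [-0.14, 0, -0.26],
    [-0.12, 0, -0.26],
    [-0.1, 0, -0.27],
    [-0.09, 0, -0.28],
    [-0.07, 0, -0.28],
    [-0.05, 0, -0.29],
    [-0.04, 0, -0.29],
    [-0.02, 0, -0.29],
    [0, 0, -0.29],
    [0.02, 0, -0.29],
    [0, 0, 0],
  ],
  twist=[0, 0, 0, 0, 0, 0, 0, 0, 0, 0, 0, 0, 0, 0, 0, 0, 0],
)

```text
time: 9.95
tool_pos: [0.4374, 0.1504, 0.0544]
ee_rot: [0.014, 0.702, -0.01, 0.712]
wrist_force: [41.9, 0.8, -1.9]
width: 0.0105
```

```bash
python3 - <<'E'
from rig import bot
from h import *
s=bot.camera("scene")
a=cv2.resize(s["pixels"][110:270,210:390],None,fx=4,fy=3.75);cv2.imwrite("pics/s3.png",a)
q=bot.sense();print(q["tool_pos"],q["wrist_force"],q["joint_pos"])
E
```

```text
[0.43738035 0.15043785 0.05468928] [41.60981366  1.40489917 -2.1230217 ] [ 0.08646312  0.3507272  -0.64237012  2.18257856  0.3355295   0.68536355
 -0.81953296]
```

View pics/s3.png

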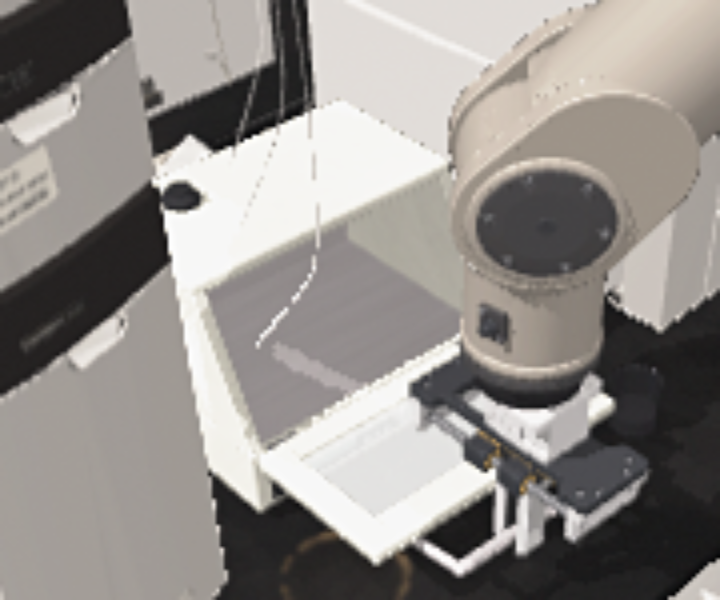

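apply_moves(
  hand=[230, 230, 230, 230, 230],
  translation=[
    [0.1, 0, 0],
    [0.1, 0, -0.05],
    [0, 0, -0.1],
    [0, 0, -0.1],
    [0, 0, 0],
  ],
  twist=[0, 0, 0, 0, 0],
)

```text
time: 10.5
tool_pos: [0.4377, 0.1493, 0.043]
ee_rot: [0.011, 0.706, -0.011, 0.708]
wrist_force: [-0.6, 3.3, 14.7]
width: 0.0102
```

apply_moves(
  hand=[170, 150, 150, 150, 150, 150, 150, 150, 150, 150, 150],
  translation=[
    [0, 0, 0],
    [0, 0, 0],
    [0, 0, 0],
    [0, 0, 0],
    [0, 0, 0.3],
    [0, 0, 0.6],
    [0, 0, 0.7],
    [0, 0, 0.7],
    [0, 0, 0.7],
    [0, 0, 0.7],
    [0, 0, 0.7],
  ],
  twist=[0, 0, 0, 0, 0, 0, 0, 0, 0, 0, 0],
)

```text
time: 11.6
tool_pos: [0.4363, 0.1484, 0.2195]
ee_rot: [0.011, 0.707, -0.011, 0.707]
wrist_force: [0.0, -0.3, 0.4]
width: 0.0385
```

```bash
python3 - <<'E'
from rig import bot
from h import *
import pickle
s=bot.camera("scene");t=bot.camera("top");pickle.dump((s,t),open("c1.pkl","wb"))
a=cv2.resize(s["pixels"][130:280,220:400],None,fx=4,fy=4);cv2.imwrite("pics/s4.png",a)
a=cv2.resize(t["pixels"][100:260,260:420],None,fx=3.7,fy=3.7);cv2.imwrite("pics/t4.png",a)
E
```

```text
(no output)
```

View pics/s4.png

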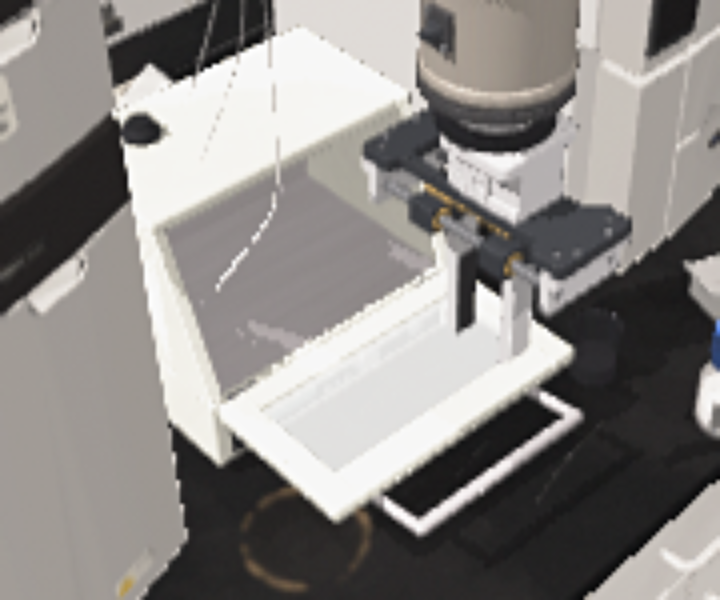

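View pics/t4.png

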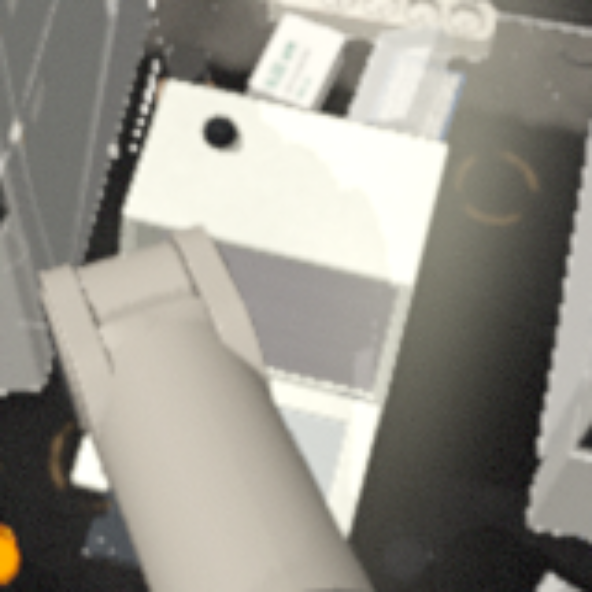

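```bash
python3 - <<'E'
from h import *
import pickle
np.set_printoptions(precision=4,suppress=True)
s,t=pickle.load(open("c1.pkl","rb"))
S=lambda u,v,z:onz(s,220+u/4,130+v/4,z)
T=lambda u,v,z:onz(t,260+u/3.7,100+v/3.7,z)
print("door outer",S(335,500,.085),S(573,350,.085)); print("hinge L",S(222,403,.085)); print("handle",S(420,530,.069),S(579,414,.069))
print("hinge R top",T(378,404,.085)); print("roof front",T(124,215,.238),T(412,285,.238), "back",T(163,80,.238),T(447,145,.238))
print("roof front scene",S(155,232,.238),S(408,95,.238))
for h in(.621,.630):
  W=lambda x,y,z:[h+x+.035*y,.1127+y-.035*x,z]
  P=proj(s,[W(0,.13,.085),W(0,-.13,.085),W(-.15,.13,.085),W(-.15,-.13,.085),W(-.193,.085,.069),W(-.193,-.085,.069)]);print(h,(P-[220,130])*4)
E
```

```text
door outer [0.4896 0.2464 0.085 ] [ 0.4673 -0.0002  0.085 ]
hinge L [0.6266 0.2404 0.085 ]
handle [0.4341 0.2132 0.069 ] [0.4264 0.0396 0.069 ]
hinge R top [ 0.6183 -0.0136  0.085 ]
roof front [0.6862 0.2402 0.238 ] [ 0.6728 -0.0195  0.238 ] back [0.828  0.2374 0.238 ] [ 0.8158 -0.0267  0.238 ]
roof front scene [0.6726 0.2483 0.238 ] [ 0.6641 -0.0087  0.238 ]
0.621 [[220.5691 405.1423]
 [454.4233 258.3195]
 [346.5841 511.4183]
 [583.0613 343.3944]
 [431.209  525.7283]
 [584.4351 411.5698]]
0.63 [[213.2673 399.4443]
 [446.9782 253.7232]
 [338.1752 504.8215]
 [574.6053 338.1518]
 [422.5008 519.1238]
 [575.7221 405.895 ]]
```

apply_moves(
  hand=[100, 50, 0, 0, 0, 0, 0, 0, 0, 0, 0, 0, 0, 0, 0, 0],
  translation=[
    [0.095, 0.6, 0],
    [0.095, 0.6, 0],
    [0.095, 0.6, 0],
    [0.095, 0.6, 0],
    [0.095, 0.6, 0],
    [0.095, 0.6, 0],
    [0.095, 0.6, 0],
    [0.095, 0.6, 0],
    [0.095, 0.6, 0],
    [0.095, 0.6, 0],
    [0, 0, 0],
    [0, 0, 0],
    [0, 0, -0.7],
    [0, 0, -0.7],
    [0, 0, -0.7],
    [0, 0, 0],
  ],
  twist=[0.021, 0.021, 0.021, 0.021, 0.021, 0.021, 0.021, 0.021, 0.021, 0.021, 0.021, 0.019, 0, 0, 0, 0],
)

```text
time: 13.3
tool_pos: [0.4732, 0.3865, 0.1303]
ee_rot: [-0.492, 0.51, 0.492, 0.506]
wrist_force: [-0.6, 0.3, 0.6]
width: 0.0944
```

```bash
python3 - <<'E'
from rig import bot
from h import *
import pickle
s=bot.camera("scene");t=bot.camera("top");pickle.dump((s,t),open("c2.pkl","wb"))
a=cv2.resize(s["pixels"][220:370,200:340],None,fx=4,fy=4);cv2.imwrite("pics/s5.png",a)
a=cv2.resize(t["pixels"][100:260,200:360],None,fx=3.7,fy=3.7);cv2.imwrite("pics/t5.png",a)
q=bot.sense();print(q["tool_pos"]);print((proj(s,q["tool_pos"])-[200,220])*4)
E
```

```text
[0.47437938 0.38840921 0.13398814]
[[272.4006656  220.73210956]]
```

View pics/s5.png

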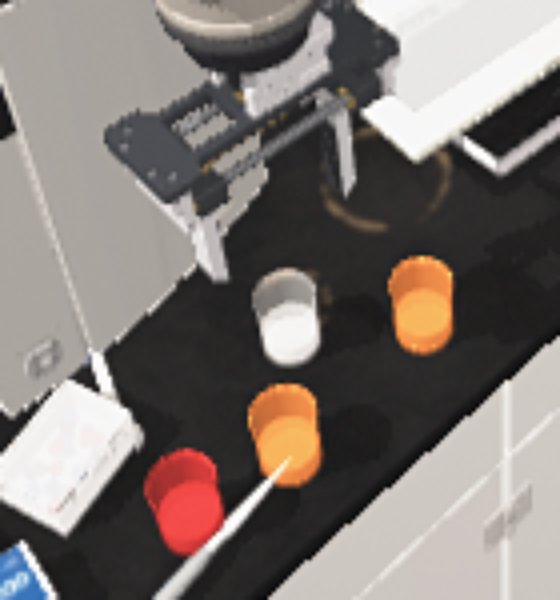

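View pics/t5.png

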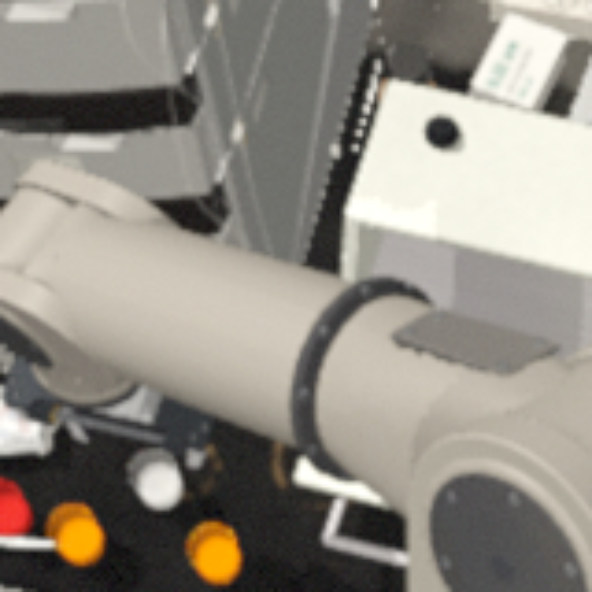

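apply_moves(
  hand=[0, 0, 0, 0, 0],
  translation=[
    [0, 0, -0.5],
    [0, 0, -0.5],
    [0, 0, -0.5],
    [0, 0, -0.2],
    [0, 0, 0],
  ],
  twist=[0, 0, 0, 0, 0],
)

```text
time: 13.9
tool_pos: [0.4745, 0.3882, 0.0651]
ee_rot: [-0.492, 0.508, 0.492, 0.507]
wrist_force: [-0.0, 0.0, 1.2]
width: 0.0939
```

```bash
python3 - <<'E'
from rig import bot
from h import *
s=bot.camera("scene");t=bot.camera("top")
a=cv2.resize(s["pixels"][250:330,220:320],None,fx=7,fy=7,interpolation=cv2.INTER_CUBIC);
q=bot.sense();u=(proj(s,q["tool_pos"])[0]-[220,250])*7;print(q["tool_pos"],u)
cv2.circle(a,tuple(int(v) for v in u),3,(0,0,255),-1)
cv2.imwrite("pics/s6.png",a)
a=cv2.resize(t["pixels"][190:250,190:290],None,fx=6,fy=6,interpolation=cv2.INTER_CUBIC);
u=(proj(t,q["tool_pos"])[0]-[190,190])*6;print(u);cv2.circle(a,tuple(int(v) for v in u),3,(0,0,255),-1)
cv2.imwrite("pics/t6.png",a)
E
```

```text
[0.4749606  0.38876989 0.06630313] [352.46400088 281.56520175]
[303.57877795 214.92704361]
```

View pics/s6.png

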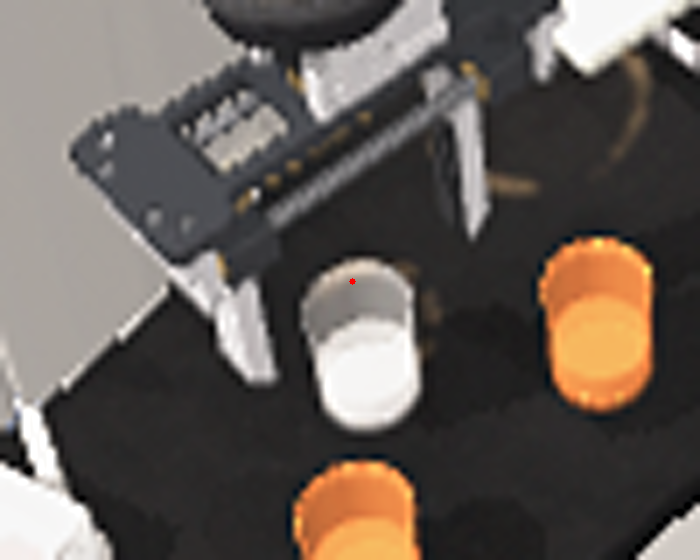

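View pics/t6.png

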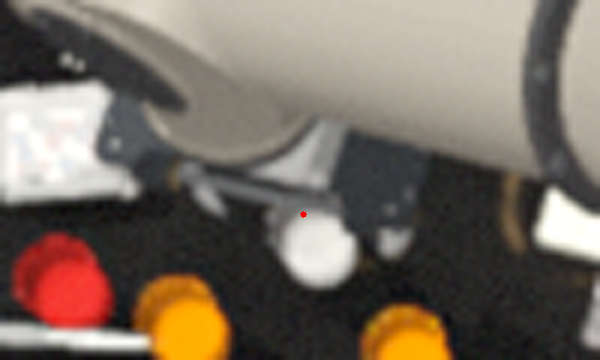

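```bash
python3 - <<'E'
from h import *
import pickle
np.set_printoptions(precision=4,suppress=True)
s,t=pickle.load(open("c2.pkl","rb"))
a=cv2.resize(s["pixels"][190:290,260:400],None,fx=5,fy=5,interpolation=cv2.INTER_CUBIC);cv2.imwrite("pics/s7.png",a)
a=cv2.resize(t["pixels"][150:270,270:390],None,fx=5,fy=5,interpolation=cv2.INTER_CUBIC);cv2.imwrite("pics/t7.png",a)
print(tri(s,(325,262.5),t,(287,247.3)), "cams",ray(s,0,0)[0],ray(t,0,0)[0])
E
```

```text
(array([0.4341, 0.2124, 0.0679]), [np.float64(0.0005895059993751813), np.float64(0.0005895059993752274)]) cams [-0.0582  0.7191  0.9276] [0.0463 0.0177 1.534 ]
```

View pics/s7.png

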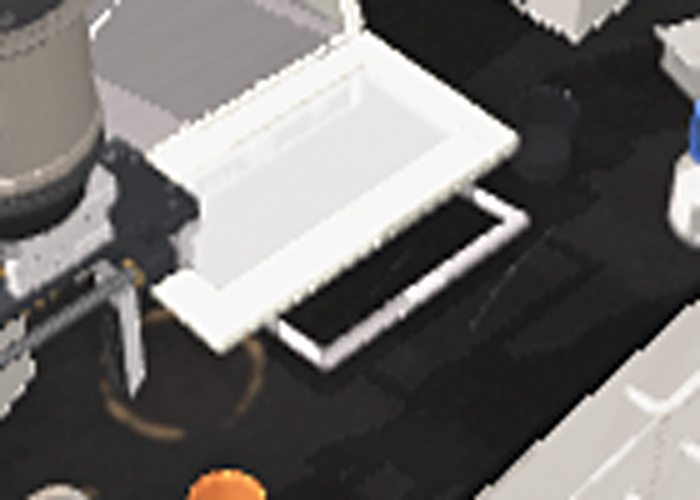

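View pics/t7.png

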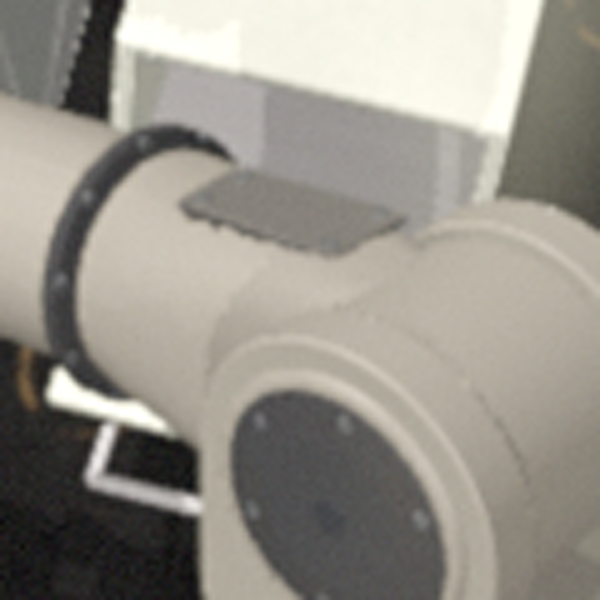

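The rim is at crop (358,293) in the scene view. The TCP projects within about 1 px of it once the height difference is allowed for. Going down and gripping gently.

apply_moves(
  hand=[0, 0, 0, 0, 0, 110, 180, 180, 180, 180, 180, 180, 180, 180, 180],
  translation=[
    [0, 0, -0.4],
    [0, 0, -0.4],
    [0, 0, -0.35],
    [0, 0, -0.2],
    [0, 0, 0],
    [0, 0, 0],
    [0, 0, 0],
    [0, 0, 0],
    [0, 0, 0],
    [0, 0, 0],
    [0, 0, 0],
    [0, 0, 0],
    [0, 0, 0],
    [0, 0, 0],
    [0, 0, 0],
  ],
  twist=[0, 0, 0, 0, 0, 0, 0, 0, 0, 0, 0, 0, 0, 0, 0],
  grip_force=10,
)

```text
time: 15.5
tool_pos: [0.4748, 0.3883, 0.0115]
ee_rot: [-0.492, 0.508, 0.492, 0.508]
wrist_force: [0.9, -0.1, 0.8]
width: 0.0444
```

apply_moves(
  hand=[180, 180, 180, 180, 180, 180, 180, 180],
  translation=[
    [0, 0, 0.25],
    [0, 0, 0.5],
    [0, 0, 0.6],
    [0, 0, 0.6],
    [0, 0, 0.6],
    [0, 0, 0.6],
    [0, 0, 0.45],
    [0, 0, 0],
  ],
  twist=[0, 0, 0, 0, 0, 0, 0, 0],
)

```text
time: 16.3
tool_pos: [0.4755, 0.3893, 0.1589]
ee_rot: [-0.492, 0.506, 0.492, 0.509]
wrist_force: [0.3, 1.1, -0.2]
width: 0.0447
```

```bash
python3 - <<'E'
from rig import bot
from h import *
s=bot.camera("scene")
cv2.imwrite("pics/s8.png",cv2.resize(s["pixels"][200:330,200:340],None,fx=4.5,fy=4.5,interpolation=cv2.INTER_CUBIC))
q=bot.sense();print(q["tool_pos"],q["wrist_force"],q["width"])
E
```

```text
[0.47516103 0.38857065 0.15710479] [-0.39368824 -0.21722166 -1.29426843] 0.04437970236203159
```

View pics/s8.png

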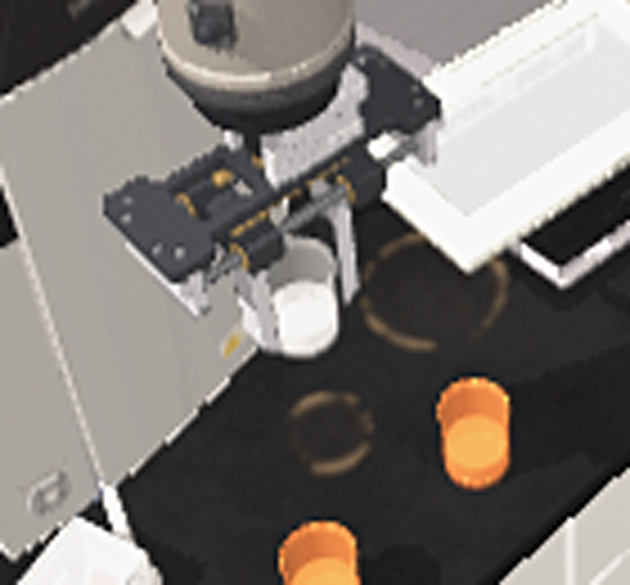

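apply_moves(
  hand=[180, 180, 180, 180, 180, 180, 180, 180, 180, 180, 180, 180, 180, 180, 180, 180, 180],
  translation=[
    [0.1, -0.3, 0],
    [0.2, -0.6, 0],
    [0.2, -0.7, 0],
    [0.2, -0.7, 0],
    [0.2, -0.7, 0],
    [0.2, -0.7, 0],
    [0.2, -0.7, 0],
    [0.2, -0.7, 0],
    [0.2, -0.7, 0],
    [0.1, -0.6, 0],
    [0.1, -0.35, 0],
    [0, 0, 0],
    [0.2, 0, -0.3],
    [0.2, 0, -0.4],
    [0.2, 0, -0.4],
    [0.2, 0, -0.2],
    [0, 0, 0],
  ],
  twist=[0, 0, 0, 0, 0, 0, 0, 0, 0, 0, 0, 0, 0, 0, 0, 0, 0],
)

```text
time: 18.05
tool_pos: [0.5828, 0.1188, 0.1015]
ee_rot: [-0.491, 0.508, 0.493, 0.507]
wrist_force: [-0.8, 0.2, -0.3]
width: 0.0443
```

```bash
python3 - <<'E'
from rig import bot
from h import *
from scipy.spatial.transform import Rotation as Ro
s=bot.camera("scene")
cv2.imwrite("pics/s9.png",cv2.resize(s["pixels"][130:270,220:380],None,fx=4.5,fy=4.2,interpolation=cv2.INTER_CUBIC))
q=bot.sense();print(q["tool_pos"],q["wrist_force"],q["width"]);R=Ro.from_quat(q["ee_rot"]).as_matrix();print(np.degrees(np.arctan2(R[1,2],R[0,2])),R[:,0])
E
```

```text
[0.58258311 0.11901267 0.10251677] [-0.379648    0.02849735  0.67747726] 0.044198250658944054
88.22818962234011 [-1.65272707e-03  5.86537677e-04 -9.99998462e-01]
```

View pics/s9.png

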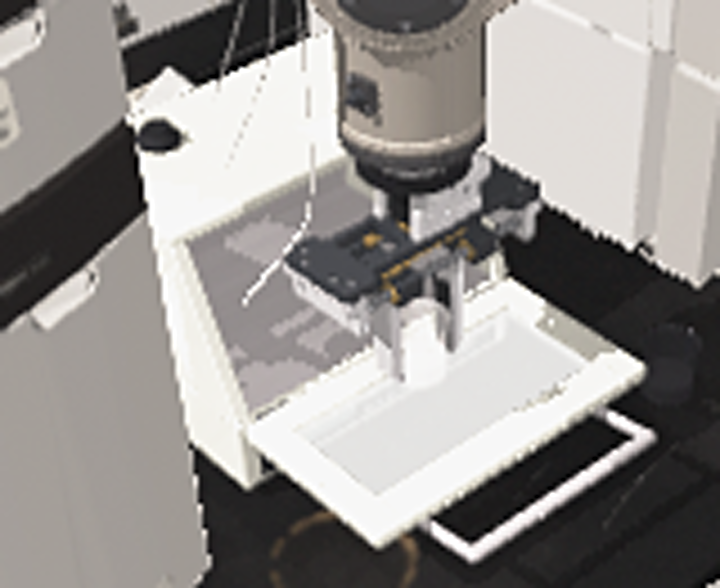

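apply_moves(
  hand=[180, 180, 180, 180, 180, 180, 180, 180],
  translation=[
    [0.15, 0, 0],
    [0.2, 0, 0],
    [0.2, 0, 0],
    [0.2, 0, 0],
    [0.2, 0, 0],
    [0.15, 0, 0],
    [0.05, 0, 0],
    [0, 0, 0],
  ],
  twist=[0, 0, 0, 0, 0, 0, 0, 0],
)

```text
time: 18.9
tool_pos: [0.6288, 0.1183, 0.1033]
ee_rot: [-0.492, 0.508, 0.492, 0.508]
wrist_force: [0.5, 0.3, -0.6]
width: 0.0441
```

```bash
python3 - <<'E'
from rig import bot
from h import *
s=bot.camera("scene");t=bot.camera("top")
cv2.imwrite("pics/s10.png",cv2.resize(s["pixels"][130:250,240:380],None,fx=5,fy=5,interpolation=cv2.INTER_CUBIC))
cv2.imwrite("pics/t10.png",cv2.resize(t["pixels"][100:240,270:410],None,fx=4,fy=4,interpolation=cv2.INTER_CUBIC))
q=bot.sense();print(q["tool_pos"],q["wrist_force"])
E
```

```text
[0.62845906 0.11834649 0.10340477] [ 1.0535494   0.45470636 -0.89370936]
```

View pics/s10.png

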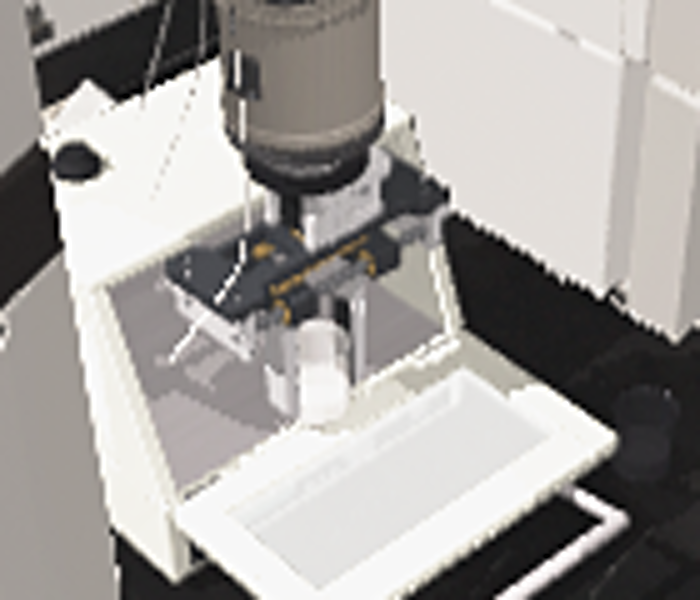

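View pics/t10.png

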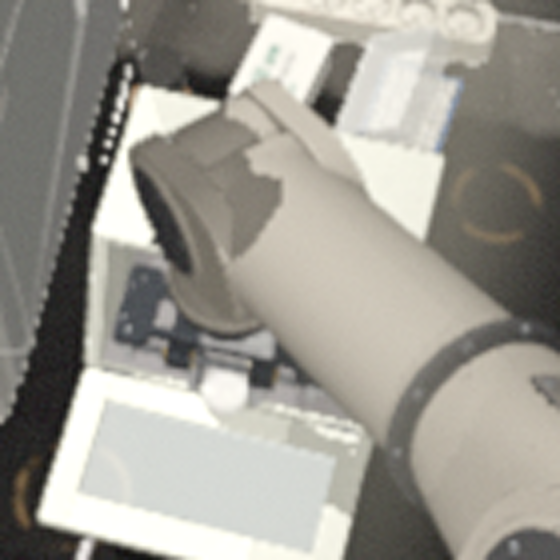

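apply_moves(
  hand=[180, 180, 180, 180, 180],
  translation=[
    [0, 0, -0.05],
    [0, 0, -0.05],
    [0, 0, -0.05],
    [0, 0, -0.03],
    [0, 0, 0],
  ],
  twist=[0, 0, 0, 0, 0],
)

```text
time: 19.5
tool_pos: [0.6288, 0.1184, 0.0963]
ee_rot: [-0.492, 0.508, 0.492, 0.508]
wrist_force: [-0.7, -0.5, 1.3]
width: 0.0441
```

apply_moves(
  hand=[150, 120, 60, 0, 0, 0, 0, 0, 0, 0, 0, 0],
  translation=[
    [0, 0, 0],
    [0, 0, 0],
    [0, 0, 0],
    [0, 0, 0],
    [0, 0, 0],
    [0, 0, 0],
    [-0.2, 0, 0],
    [-0.3, 0, 0],
    [-0.3, 0, 0],
    [-0.3, 0, 0],
    [-0.3, 0, 0],
    [0, 0, 0],
  ],
  twist=[0, 0, 0, 0, 0, 0, 0, 0, 0, 0, 0, 0],
)

```text
time: 20.7
tool_pos: [0.5711, 0.1182, 0.0964]
ee_rot: [-0.492, 0.508, 0.492, 0.507]
wrist_force: [1.0, -0.4, -0.3]
width: 0.0938
```

```bash
python3 - <<'E'
from rig import bot
from h import *
import pickle
s=bot.camera("scene");t=bot.camera("top");pickle.dump((s,t),open("c3.pkl","wb"))
cv2.imwrite("pics/s11.png",cv2.resize(s["pixels"][130:250,240:380],None,fx=5,fy=5,interpolation=cv2.INTER_CUBIC))
cv2.imwrite("pics/t11.png",cv2.resize(t["pixels"][130:240,270:380],None,fx=5,fy=5,interpolation=cv2.INTER_CUBIC))
q=bot.sense();print(q["tool_pos"],q["wrist_force"],q["width"])
E
```

```text
[0.57288279 0.11801644 0.09653502] [-0.11561474 -0.84926165  0.0880278 ] 0.09422854975217648
```

View pics/s11.png

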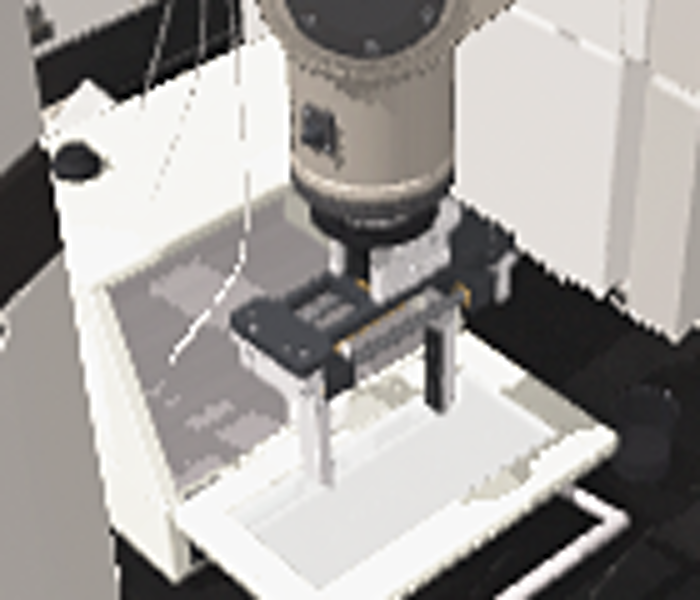

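View pics/t11.png

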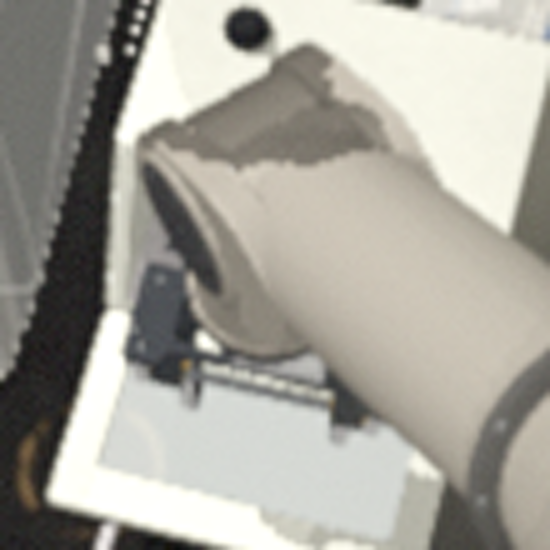

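apply_moves(
  hand=[255, 255, 255, 255, 255, 255, 255],
  translation=[
    [-0.5, 0, 0],
    [-0.7, 0, 0.3],
    [-0.5, 0, 0.8],
    [0, 0, 0.9],
    [0, 0, 0.9],
    [0, 0, 0.9],
    [0, 0, 0],
  ],
  twist=[0, 0, 0, 0, 0, 0, 0],
)

```text
time: 21.5
tool_pos: [0.5071, 0.1192, 0.2526]
ee_rot: [-0.493, 0.506, 0.491, 0.51]
wrist_force: [1.1, 0.8, -1.1]
width: 0.0417
```

```bash
python3 - <<'E'
from rig import bot
from h import *
import pickle
s=bot.camera("scene");t=bot.camera("top");pickle.dump((s,t),open("c4.pkl","wb"))
cv2.imwrite("pics/s12.png",cv2.resize(s["pixels"][130:250,240:380],None,fx=5,fy=5,interpolation=cv2.INTER_CUBIC))
cv2.imwrite("pics/t12.png",cv2.resize(t["pixels"][130:240,270:380],None,fx=5,fy=5,interpolation=cv2.INTER_CUBIC))
q=bot.sense();print(q["tool_pos"],q["wrist_force"],q["width"])
E
```

```text
[0.50544334 0.11809561 0.24877764] [-0.00711329 -1.15446442 -1.05127657] 0.03336589869723722
```

View pics/s12.png

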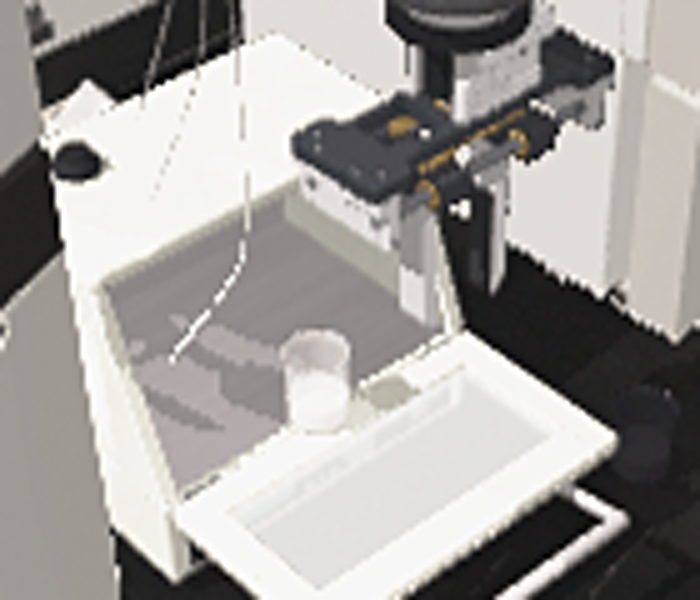

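View pics/t12.png

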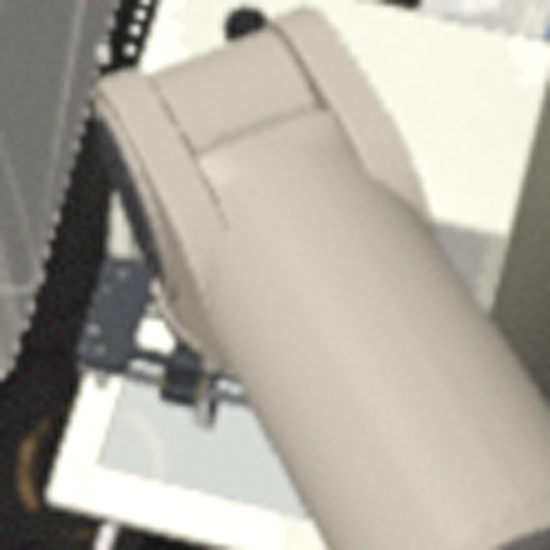

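```bash
python3 - <<'E'
from h import *
import pickle
np.set_printoptions(precision=4,suppress=True)
s,t=pickle.load(open("c4.pkl","rb"))
S=lambda u,v,z:onz(s,240+u/5,130+v/5,z)
print("rim",S(315,350,.141),"base",S(319,412,.085))
print("seam",S(180,497,.085),S(365,383,.085),S(447,335,.085))
print("roof front",S(105,285,.238),S(285,187,.224))
E
```

```text
rim [0.6238 0.1203 0.141 ] base [0.6245 0.119  0.085 ]
seam [0.63   0.2354 0.085 ] [0.6232 0.0774 0.085 ] [0.618  0.0024 0.085 ]
roof front [0.6716 0.2408 0.238 ] [0.682  0.0876 0.224 ]
```

The beaker stands upright at (0.625, 0.119), across the hinge line at scene crop (318,380). The gripper body can't pass under the roof edge, so I'll push the beaker in from behind with closed fingers, kept low, in a brisk final stroke.

apply_moves(
  hand=[255, 255, 255, 255, 255, 255, 255, 255, 255],
  translation=[
    [0.4, 0, 0],
    [0.4, 0.04, 0],
    [0.45, 0, -0.4],
    [0, 0, -0.8],
    [0, 0, -0.9],
    [0, 0, -0.9],
    [0, 0, -0.7],
    [0, 0, -0.2],
    [0, 0, 0],
  ],
  twist=[-0.003, 0, 0, 0, 0, 0, 0, 0, 0],
)

```text
time: 22.5
tool_pos: [0.5539, 0.12, 0.091]
ee_rot: [-0.487, 0.513, 0.488, 0.512]
wrist_force: [-0.4, 0.6, 0.3]
width: 0.0005
```

```bash
python3 - <<'E'
from rig import bot
q=bot.sense();print(q["tool_pos"],q["wrist_force"],q["width"])
E
```

```text
[0.55385134 0.12003601 0.0909571 ] [-0.38773644  0.55982879  0.28423873] 0.00045049522137260403
```

apply_moves(
  hand=[255, 255, 255, 255, 255],
  translation=[
    [0.4, 0, 0],
    [0.6, 0, 0],
    [0.95, 0, 0],
    [0, 0, 0],
    [0, 0, 0],
  ],
  twist=[0, 0, 0, 0, 0],
)

```text
time: 23.0
tool_pos: [0.6335, 0.1202, 0.0933]
ee_rot: [-0.487, 0.512, 0.487, 0.513]
wrist_force: [0.4, 0.1, -1.0]
width: 0.0004
```

```bash
python3 - <<'E'
from rig import bot
from h import *
import pickle
s=bot.camera("scene");t=bot.camera("top");pickle.dump((s,t),open("c5.pkl","wb"))
cv2.imwrite("pics/s13.png",cv2.resize(s["pixels"][130:250,240:380],None,fx=5,fy=5,interpolation=cv2.INTER_CUBIC))
q=bot.sense();print(q["tool_pos"],q["wrist_force"],q["width"])
E
```

```text
[0.63238492 0.1201956  0.09311308] [-0.10030372 -0.34518746 -0.10491264] 0.00065110805230431
```

View pics/s13.png

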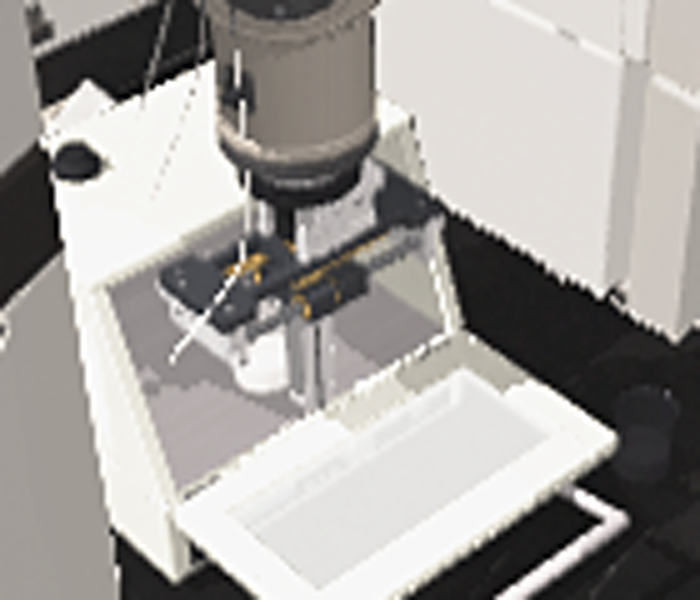

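apply_moves(
  hand=[255, 255, 255, 200, 150, 150, 150, 150, 150, 150, 150, 150, 150, 150, 150],
  translation=[
    [-0.5, 0, 0],
    [-0.7, 0, 0],
    [-0.7, 0, 0.2],
    [-0.7, 0, 0.6],
    [-0.5, 0, 0.7],
    [-0.5, 0.1, 0.7],
    [-0.4, 0.1, 0.7],
    [-0.4, 0.2, 0.4],
    [-0.3, 0.2, 0],
    [-0.2, 0.2, 0],
    [0, 0, 0],
    [0, 0, 0],
    [0, 0, 0],
    [0, 0, 0],
    [0, 0, 0],
  ],
  twist=[0, 0, 0, -0.021, -0.021, -0.021, -0.021, -0.021, -0.021, -0.021, -0.021, -0.021, -0.021, -0.021, -0.019],
)

```text
time: 24.6
tool_pos: [0.4359, 0.1518, 0.2245]
ee_rot: [0.019, 0.707, -0.02, 0.707]
wrist_force: [-0.3, -0.8, -0.5]
width: 0.0386
```

```bash
python3 - <<'E'
from rig import bot
from h import *
import pickle
from scipy.spatial.transform import Rotation as Ro
np.set_printoptions(precision=4,suppress=True)
s=bot.camera("scene");t=bot.camera("top");pickle.dump((s,t),open("c6.pkl","wb"))
cv2.imwrite("pics/s14.png",cv2.resize(s["pixels"][130:250,240:380],None,fx=5,fy=5,interpolation=cv2.INTER_CUBIC))
cv2.imwrite("pics/t14.png",cv2.resize(t["pixels"][130:270,270:410],None,fx=4,fy=4,interpolation=cv2.INTER_CUBIC))
q=bot.sense();print(q["tool_pos"],q["wrist_force"],q["width"]);R=Ro.from_quat(q["ee_rot"]).as_matrix();print(np.degrees(np.arctan2(R[1,2],R[0,2])))
E
```

```text
[0.4361 0.1519 0.2245] [ 1.0045 -0.0702 -0.4747] 0.03858731167993481
-2.9996256052248613
```

View pics/s14.png

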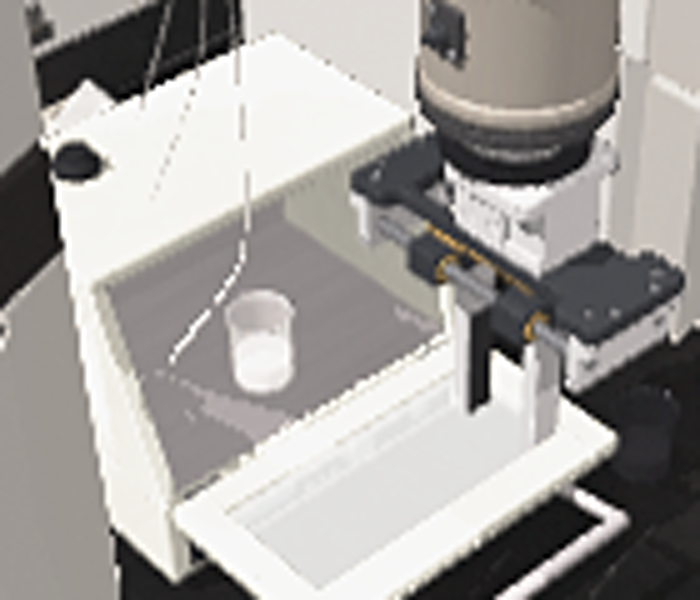

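View pics/t14.png

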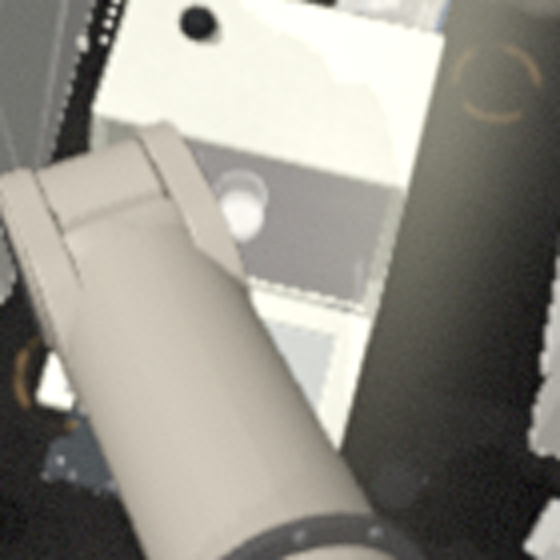

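```bash
python3 - <<'E'
from h import *
import pickle
np.set_printoptions(precision=4,suppress=True)
s,t=pickle.load(open("c6.pkl","rb"))
S=lambda u,v,z:onz(s,240+u/5,130+v/5,z); T=lambda u,v,z:onz(t,270+u/4,130+v/4,z)
print("rim",S(260,312,.141),"base",S(265,370,.085)); print("top rim",T(243,200,.141),"res",T(242,214,.088))
print("tri rim",tri(s,(240+260/5,130+312/5),t,(270+243/4,130+200/4)))
E
```

```text
rim [0.6779 0.1194 0.141 ] base [0.6817 0.1159 0.085 ]
top rim [0.6791 0.1122 0.141 ] res [0.6896 0.1139 0.088 ]
tri rim (array([0.6838, 0.1133, 0.1332]), [np.float64(0.0012032610984171052), np.float64(0.0012032610984169902)])
```

The beaker stands upright on the chamber floor at about (0.682, 0.115), scene crop (263,345). That puts it about 55 mm past the hinge, with its back edge 30 mm inside. Now I'll take the handle again and close the door.

apply_moves(
  hand=[150, 150, 150, 150, 150, 150, 150, 150, 150, 150, 230, 230, 230, 230, 230, 230, 230, 230],
  translation=[
    [0, 0, -0.4],
    [0, 0, -0.6],
    [0, 0, -0.6],
    [0, 0, -0.6],
    [0, 0, -0.6],
    [0, 0, -0.6],
    [0, 0, -0.5],
    [0, 0, -0.3],
    [0, 0, -0.15],
    [0, 0, 0],
    [0, 0, 0],
    [0, 0, 0],
    [0, 0, 0],
    [0, 0, 0],
    [0, 0, 0],
    [0, 0, 0],
    [0, 0, 0],
    [0, 0, 0],
  ],
  twist=[0, 0, 0, 0, 0, 0, 0, 0, 0, 0, 0, 0, 0, 0, 0, 0, 0, 0],
  grip_force=40,
)

```text
time: 26.5
tool_pos: [0.4377, 0.1519, 0.0507]
ee_rot: [0.018, 0.706, -0.018, 0.707]
wrist_force: [5.1, -0.8, 2.1]
width: 0.01
```

```bash
python3 - <<'E'
from rig import bot
from h import *
s=bot.camera("scene")
cv2.imwrite("pics/s15.png",cv2.resize(s["pixels"][150:280,260:400],None,fx=4.5,fy=4.5,interpolation=cv2.INTER_CUBIC))
q=bot.sense();print(q["tool_pos"],q["wrist_force"],q["width"])
E
python3 arc.py 1.92 0.96 16 | sed 's/np.float64//g';python3 arc.py 0.96 0 16| sed 's/np.float64//g'
```

```text
[0.43771507 0.15187419 0.05073256] [ 4.98526155 -1.56964978  2.31157409] 0.00988225814138536
[[(-0.02), (0.001), (0.29)], [(0.0), (-0.0), (0.29)], [(0.02), (-0.001), (0.29)], [(0.04), (-0.001), (0.29)], [(0.05), (-0.002), (0.29)], [(0.07), (-0.002), (0.28)], [(0.09), (-0.003), (0.28)], [(0.1), (-0.004), (0.27)], [(0.12), (-0.004), (0.26)], [(0.14), (-0.005), (0.26)], [(0.15), (-0.005), (0.25)], [(0.17), (-0.006), (0.24)], [(0.18), (-0.006), (0.23)], [(0.19), (-0.007), (0.22)], [(0.21), (-0.007), (0.21)], [(0.22), (-0.008), (0.19)]]
0.06922403180526018 0.1650870729861667
[[(0.23), (-0.008), (0.18)], [(0.24), (-0.008), (0.17)], [(0.25), (-0.009), (0.15)], [(0.26), (-0.009), (0.14)], [(0.26), (-0.009), (0.12)], [(0.27), (-0.01), (0.1)], [(0.28), (-0.01), (0.09)], [(0.28), (-0.01), (0.07)], [(0.29), (-0.01), (0.05)], [(0.29), (-0.01), (0.04)], [(0.29), (-0.01), (0.02)], [(0.29), (-0.01), (0.0)], [(0.29), (-0.01), (-0.02)], [(0.29), (-0.01), (-0.03)], [(0.29), (-0.01), (-0.05)], [(0.28), (-0.01), (-0.07)]]
0.1749393039825914 0.03797299262109971
```

View pics/s15.png

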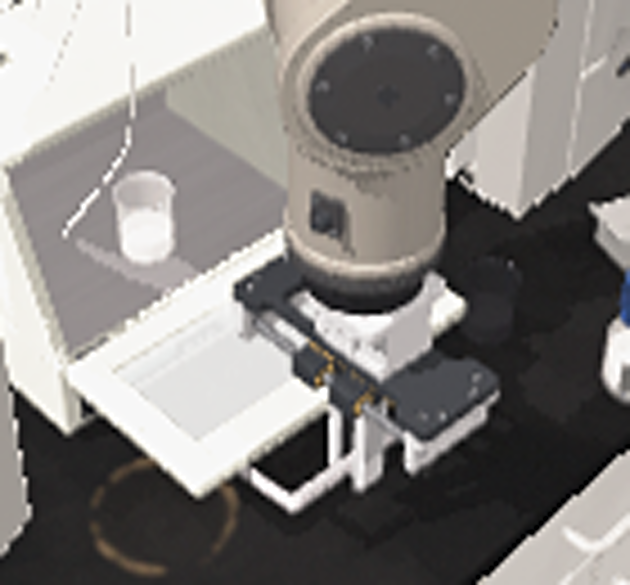

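apply_moves(
  hand=[230, 230, 230, 230, 230, 230, 230, 230, 230, 230, 230, 230, 230, 230, 230, 230],
  translation=[
    [-0.02, 0, 0.29],
    [0, 0, 0.29],
    [0.02, 0, 0.29],
    [0.04, 0, 0.29],
    [0.05, 0, 0.29],
    [0.07, 0, 0.28],
    [0.09, 0, 0.28],
    [0.1, 0, 0.27],
    [0.12, 0, 0.26],
    [0.14, -0.01, 0.26],
    [0.15, -0.01, 0.25],
    [0.17, -0.01, 0.24],
    [0.18, -0.01, 0.23],
    [0.19, -0.01, 0.22],
    [0.21, -0.01, 0.21],
    [0.22, -0.01, 0.19],
  ],
  twist=[0, 0, 0, 0, 0, 0, 0, 0, 0, 0, 0, 0, 0, 0, 0, 0],
)

```text
time: 28.15
tool_pos: [0.5052, 0.1484, 0.2161]
ee_rot: [0.017, 0.708, -0.019, 0.706]
wrist_force: [-9.8, -6.1, 0.8]
width: 0.0098
```

apply_moves(
  hand=[230, 230, 230, 230, 230, 230, 230, 230, 230, 230, 230, 230, 230, 230, 230, 230, 230],
  translation=[
    [0.23, -0.01, 0.18],
    [0.24, -0.01, 0.17],
    [0.25, -0.01, 0.15],
    [0.26, -0.01, 0.14],
    [0.26, -0.01, 0.12],
    [0.27, -0.01, 0.1],
    [0.28, -0.01, 0.09],
    [0.28, -0.01, 0.07],
    [0.29, -0.01, 0.05],
    [0.29, -0.01, 0.04],
    [0.29, -0.01, 0.02],
    [0.29, -0.01, 0],
    [0.29, -0.01, -0.02],
    [0.29, -0.01, -0.03],
    [0.29, -0.01, -0.05],
    [0.28, -0.01, -0.07],
    [0, 0, 0],
  ],
  twist=[0, 0, 0, 0, 0, 0, 0, 0, 0, 0, 0, 0, 0, 0, 0, 0, 0],
)

```text
time: 29.85
tool_pos: [0.6815, 0.1423, 0.2541]
ee_rot: [0.018, 0.708, -0.018, 0.706]
wrist_force: [-1.4, -4.1, -1.0]
width: 0.0101
```

apply_moves(
  hand=[230, 230, 230, 230, 230],
  translation=[
    [0.05, 0, 0],
    [0.05, 0, 0],
    [0.05, 0, 0],
    [0.05, 0, 0],
    [0, 0, 0],
  ],
  twist=[0, 0, 0, 0, 0],
)

```text
time: 30.35
tool_pos: [0.6819, 0.1426, 0.2535]
ee_rot: [0.015, 0.712, -0.019, 0.701]
wrist_force: [-54.5, -11.5, 18.5]
width: 0.0101
```

apply_moves(
  hand=[230, 230, 150, 150, 150, 150, 150, 150, 150, 150, 150, 150],
  translation=[
    [-0.1, 0, 0],
    [-0.07, 0, 0],
    [0, 0, 0],
    [0, 0, 0],
    [0, 0, 0],
    [0, 0, 0],
    [0, 0, 0.4],
    [0, 0, 0.7],
    [0, 0, 0.7],
    [-0.5, 0, 0.7],
    [-0.7, 0, 0.5],
    [-0.7, 0, 0],
  ],
  twist=[0, 0, 0, 0, 0, 0, 0, 0, 0, 0, 0, 0],
)

```text
time: 31.55
tool_pos: [0.6063, 0.1439, 0.3783]
ee_rot: [0.018, 0.705, -0.017, 0.708]
wrist_force: [1.2, 0.8, 0.1]
width: 0.0386
```

apply_moves(
  hand=[100, 100, 100, 100, 100, 100],
  translation=[
    [-0.7, -0.3, 0],
    [-0.7, -0.5, 0],
    [-0.6, -0.6, 0],
    [-0.4, -0.6, 0],
    [0, -0.4, 0],
    [0, 0, 0],
  ],
  twist=[0, 0, 0, 0, 0, 0],
)

```text
time: 32.15
tool_pos: [0.5104, 0.0446, 0.3757]
ee_rot: [0.018, 0.706, -0.019, 0.707]
wrist_force: [-0.2, -0.3, -0.5]
width: 0.0569
```

```bash
python3 - <<'E'
from rig import bot
from h import *
import pickle
s=bot.camera("scene");t=bot.camera("top");pickle.dump((s,t),open("c7.pkl","wb"))
cv2.imwrite("pics/s16.png",cv2.resize(s["pixels"][120:280,220:430],None,fx=3.7,fy=3.7,interpolation=cv2.INTER_CUBIC))
cv2.imwrite("pics/t16.png",cv2.resize(t["pixels"][100:300,240:450],None,fx=3,fy=3,interpolation=cv2.INTER_CUBIC))
q=bot.sense();print(q["time"],q["tool_pos"],q["wrist_force"],q["width"])
E
```

```text
32.25 [0.51055647 0.04726652 0.37522536] [-0.27585688  0.23265472 -0.42661913] 0.05697381188064532
```

View pics/s16.png

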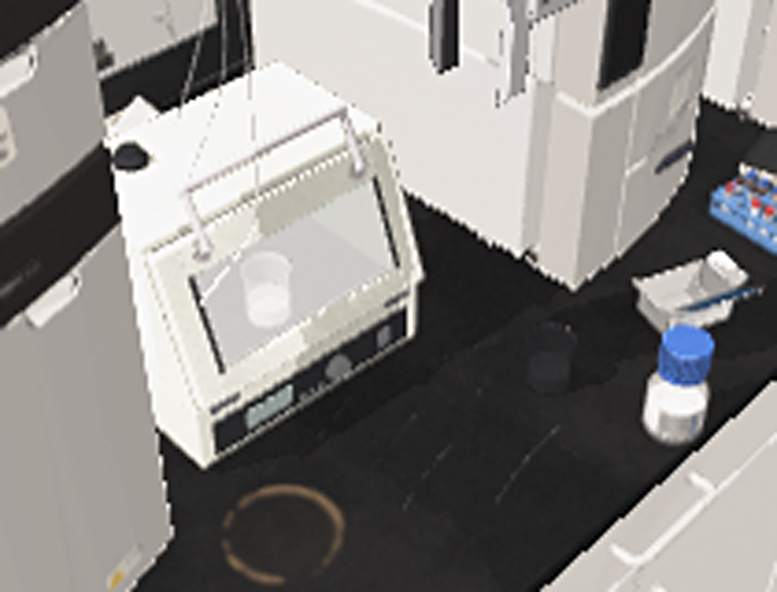

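View pics/t16.png

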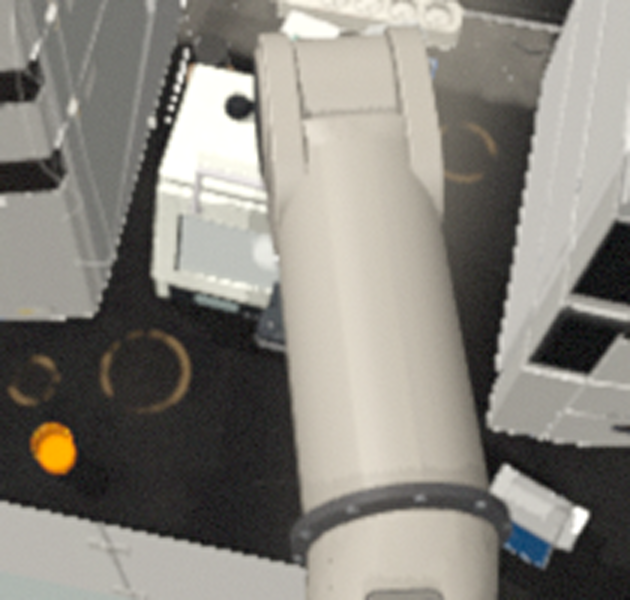

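```bash
python3 - <<'E'
from h import *
import pickle
s0,_=pickle.load(open("c0.pkl","rb"));s7,_=pickle.load(open("c7.pkl","rb"))
a=[cv2.resize(x["pixels"][140:240,255:345],None,fx=4.4,fy=5,interpolation=cv2.INTER_CUBIC) for x in(s0,s7)]
cv2.imwrite("pics/cmp.png",np.hstack(a))
for nm,(x0,y0,x1,y1) in dict(handle=(266,146,320,182),panel=(275,220,335,250),bottle=(390,200,420,245),carton=(390,183,425,212)).items():
    f=[cv2.cvtColor(x["pixels"][y0:y1,x0:x1],cv2.COLOR_BGR2GRAY).astype(np.float32) for x in(s0,s7)]
    print(nm,cv2.phaseCorrelate(*f))
E
```

```text
handle ((-0.30255276771023176, -0.07579429546663974), 1.0772213879436132)
panel ((0.030925333812554356, 0.03704316952716802), 0.9895491496721903)
bottle ((0.043953582381215384, 0.5202191986098583), 1.0046703264448378)
carton ((0.10227768007059979, -0.011773704317695532), 1.0136309224146385)
```

View pics/cmp.png

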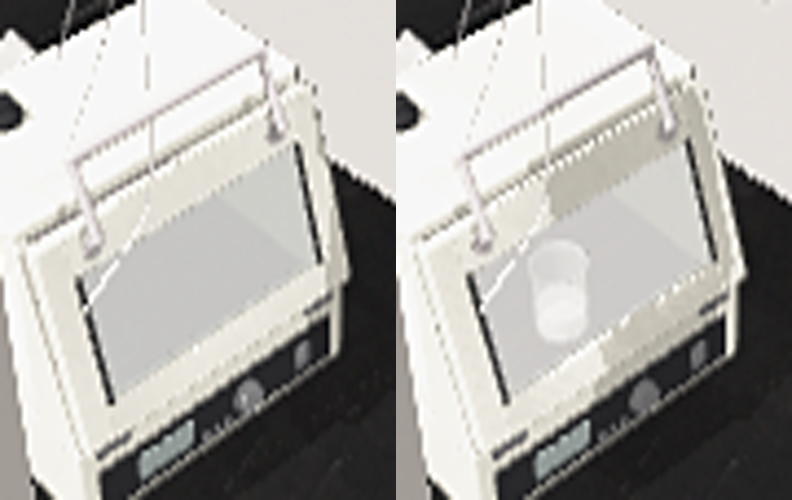

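```bash
python3 - <<'E'
from rig import bot
from h import *
import pickle
s0,_=pickle.load(open("c0.pkl","rb"));s7,_=pickle.load(open("c7.pkl","rb"))
for x in(s0,s7):
    h=cv2.cvtColor(x["pixels"][195:250,385:425],cv2.COLOR_BGR2HSV);m=cv2.inRange(h,(100,120,80),(130,255,255));M=cv2.moments(m,True);print(M["m10"]/M["m00"],M["m01"]/M["m00"],M["m00"])
print(bot.sense()["wrist_force"]); print(bot.sign_off())
E
```

```text
20.666666666666668 19.296296296296298 216.0
20.72429906542056 19.285046728971963 214.0
[-0.27585688  0.23265472 -0.42661913]
the job is handed in; nothing more can be done
None
```

The beaker is in the oven with the door shut, and I handed the job in at about 32 s of the 72 s allowed.

I pulled the door down by its handle to the stop and stood the clear beaker on the hinge line. The gripper body can't fit under the roof edge, so I slid the beaker in with closed fingers pushing low from behind. Then I pushed the door up by the handle.

**Last checks**
- **Beaker:** it is upright behind the glass. Its centre is about 55 mm inside the hinge line, so its back edge is about 30 mm in. The closed door should clear the rim by about 10 mm. It can't be reached any deeper with this gripper.
- **Door:** it met a hard stop at 54 N on the wrist. The handle now sits about 1 pixel further in than at the start, so the door may have begun slightly ajar.
- **Bystanders:** the bottle cap and the carton have not moved by more than about 0.1 pixel. Image correlation on the whole bottle showed half a pixel, which I put down to the changed shadow.
- **Robot:** it stands clear with no contact force.

**One disagreement:** the camera put the hinge at x ≈ 0.622–0.626 m, while gripping the handle gave about 0.629 m. I used the handle figure for closing the door.

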